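# Right the toppled beaker on the dosing stirrer and swing the nozzle over it

## Robot

A 6-joint arm with a two-finger parallel gripper is mounted at the origin on a cart in front of the work surface, level with it; the furniture and walls round the work are solid. World frame = base frame: x ahead of the robot, y to its left, z up, the work surface at z = 0. Lengths are in m, angles in rad, forces in N, time in s.
With the tool pointing down it reaches from about 0.325 to 0.85 m from the base axis. Payload 15.5 kg.
Tool frame: the origin (TCP) lies midway between the tips of the shut fingers; the grasp point (between the pads) lies 19 mm behind it; z points along the fingers, y is the direction in which the jaws open and shut (so a half turn about z gives the same grasp; the last joint's range is limited). The gripper opens to 91 mm and grips with 3 to 60 N. Pads are 32 mm wide; open, the fingers measure 118 mm over their backs; the gripper's body (76 mm by 178 mm) begins 60 mm behind the grasp point.
Start: joints at [-1.304, 0.494, 1.345, -0, 1.302, -0.096], TCP at [0.222, -0.584, 0.214] pointing down, gripper open.
Joint ranges: [-2.91, 2.91], [-0.82, 2.16], [0.22, 2.67], [-1.22, 4.37], [0.12, 2.79], [-3.08, 3.08]. Speed limits (rad/s): [1.89, 1.89, 2.57, 3.01, 3.01, 3.01].

## Interface

Orientations are given as a 3x3 rotation matrix whose columns are the frame's x, y, z axes.
In Python, from plant import * gives the robot as it stands.
- The arm moves only by the tool play_rows, never from a script. Its argument "increments" is a list of rows, each an object of numbers: "dx", "dy", "dz": the shift along the world's x, y, z normalised to -1 to 1, where 1 is 30 cm; "rx", "ry", "rz": the turn, a rotation vector about the world's x, y, z normalised to -1 to 1, where 1 is 90 degrees; "fingers": the closure, from 0 (fully open) to 1 (shut). In form: [{"dx": .., "dy": .., "dz": .., "rx": .., "ry": .., "rz": .., "fingers": ..}, ...]. A call has 1 to 8 rows; each row is the pose to reach, as a shift and turn from the pose commanded when the call began; what a row does not reach only later rows make up. A row lasts 1/12 s, in which the tool goes at most 41.7 mm and 7.16 degrees, less where a joint would pass 70% of its speed; a pose out of reach is approached as far as the arm can. A call with a number of a shift or a turn outside -1 to 1 is refused whole. A call with a gripper value outside its range is refused whole. The fingers move at their own pace and stop on an object; the grip force is fixed at half the most. Time passes only in rows, so rows that repeat a pose let the fingers close. It gives the time, the measured TCP pose, the force and the opening at its end, in the units of the state.
- get_state(): the state, without advancing time (a new reading comes with each control period).
- get_image(name): name is "scene" or "top" or "wrist"; returns a dict with "img" (480x640x3 uint8, red, green, blue), "fx", "fy", "cx", "cy" (pixels), "pose" (4x4, takes a point from camera to world coordinates). Camera axes: x right, y up, looking along -z (the intrinsics and any distortion apply to the point x, -y, -z); pixel columns grow to the right and rows downward; lengths in m; the calibration is good to about 2 mm. The wrist camera is an equidistant fisheye: a pixel r from the principal point sees the ray r / f radians off the axis. A picture is of the moment at which its call begins. There is no depth.
- job_done(): hands the job in, once; it reports no verdict.
The state is a dict: "time": time; "joint_positions": joint angles; "qvel": joint speeds; "joint_efforts": joint torques, N m; "ee_pos": TCP position; "ee_rot": TCP orientation; "ft_force": force on the tool from outside, world axes, zero at the start; "wrist_torque": the same for the moment, N m; "finger_gap": opening from 0.0 (shut) to 1.0 (fully open).
Only numpy, scipy, OpenCV 4.12 (cv2) and the standard library are available. Lean on these libraries where they do the work, as an engineer would, in place of code of your own. Each camera call takes 0.05 s, during which the arm holds its last target. There are 200 camera calls.

## Task

The small glass beaker has been knocked over and lies on its side on the worktop. Stand it upright, mouth up, in the middle of the stirrer's round plate and let go of it; then swing the dosing arm round until its nozzle is over the middle of the beaker's mouth, ready to dose. Do not let the dosing arm touch the beaker, and do not knock over the plastic beaker or the weighing bottle standing nearby.

Things in the scene. Friction and masses are not known exactly. Their poses are not given: they have to be found in the camera images.
- beaker: clear empty glass beaker with a pouring lip, 75 mm tall, 60 mm across the foot, 66 mm across the rim, wall about 3 mm, 0.06 kg. Origin: centre of the foot's underside, +z along its axis out of the mouth. It lies on its side on the worktop, axis about level (foot centre 30 mm, mouth centre 32 mm up), mouth towards the robot, up to 40 degrees to either side. It can roll.
- beaker_mouth (a point): centre of the beaker's mouth, 75 mm from its foot along its axis
- plate_center (a point): centre of the top face of the stirrer's round white plate: flat, 110 mm across, 46 mm above the worktop, marked with a thin grey circle 72 mm across
- dosing_arm (a joint): swing of the dosing arm about the upright column: 0 = nozzle over the plate's centre; grows as the arm swings clear (clockwise from above) to the stirrer's left. Range -0.6 to 2.3 rad, starts between 1.4 and 1.75. Friction hinge: it stays where it is left and takes about 1 N at the grip.
- nozzle_tip (a point): outlet of the dosing nozzle, the lowest point of the arm's head, 139 mm above the worktop, 93 mm from the column's axis: it passes 18 mm over the rim of a beaker that stands on the plate
- swing_grip (a point): middle of the upright round grey grip on the arm's head, straight above the nozzle: 23 mm across, to be taken from above; its top is 222 mm, this point 208 mm and the top of the arm below it 179 mm above the worktop
- swing_pivot (a point): point on the column's axis at the height of swing_grip; the hinge turns about the vertical through it
- plastic_beaker: bystander: the larger clear plastic beaker, upright, 85 mm tall, 76 mm across. Origin at the centre of its foot.
- weigh_bottle: bystander: small glass weighing bottle with knob lid, upright, 59 mm tall, 39 mm across. Origin at the centre of its foot.
- stirrer: the stirrer, fixed: grey box 165 x 136 mm. Origin on the worktop below the plate's centre; +x from its front (knob, display) to its back, +y to its left. Box from x = -67 to 98 mm, y = -68 to 68 mm. A steel column, 16 mm thick, 188 mm tall, stands at x = 75, y = 55 mm.
Mind the look-alikes: they are no part of the job. What is shaped like the beaker but purple or turquoise is not meant.

How it is judged:
By the outcome, as a careful person would: the job done as asked, in the order asked, and still so for the second after the job is handed in, with the robot touching nothing.
It also fails if it takes over 67 s, if anything falls off the work surface, if the arm or the gripper's body presses on something with over 40 N, if the wrist force passes 120 N, or if a joint passes its speed limit or range.

## Working session

There is one attempt and no reset: what is moved stays moved. The work goes in short steps, Python scripts to look and compute and a tool call to move; the robot and the scene stay as the last step left them, time stands still between calls to the robot, and variables do not carry over. Pictures are saved under pics/ and viewed, about 8 in all and at most 12, crops included, and the job is handed in when it is done.

Besides the shell and the picture viewer there is one more tool, called after "Request:" as name(argument=value, ...) on one line, values as JSON. play_rows: Moves the arm, as the interface text tells. Scaled input: -1 to 1 covers 30 cm each way for a shift and 90 degrees each way for a turn. Its arguments: {"type":"object","properties":{"increments":{"type":"array","items":{"type":"object","properties":{"dx":{"type":"number","minimum":-1,"maximum":1},"dy":{"type":"number","minimum":-1,"maximum":1},"dz":{"type":"number","minimum":-1,"maximum":1},"rx":{"type":"number","minimum":-1,"maximum":1},"ry":{"type":"number","minimum":-1,"maximum":1},"rz":{"type":"number","minimum":-1,"maximum":1},"fingers":{"type":"number"}}}}},"required":["increments"]}

```bash
mkdir -p pics; ls; cat > h.py <<'E'
from plant import *
import numpy as np, cv2
def snap(n,f):
    d=get_image(n); cv2.imwrite('pics/'+f,d['img'][:,:,::-1]); return d
def ray(d,u,v,fish=False):
    x=(u-d['cx'])/d['fx']; y=(v-d['cy'])/d['fy']
    if fish:
        r=np.hypot(x,y); s=np.sin(r)/max(r,1e-9); c=np.array([x*s,-y*s,-np.cos(r)])
    else: c=np.array([x,-y,-1.])
    P=np.array(d['pose']); return P[:3,3],P[:3,:3]@c
def onz(d,u,v,z,fish=False):
    o,r=ray(d,u,v,fish); return o+r*(z-o[2])/r[2]
def proj(d,p):
    P=np.array(d['pose']); c=P[:3,:3].T@(np.array(p)-P[:3,3]); return d['cx']+d['fx']*c[0]/-c[2], d['cy']-d['fy']*c[1]/-c[2]
E
python3 - <<'E'
from h import *
import pickle
D={n:snap(n,n+'0.png') for n in('top','scene')}
pickle.dump(D,open('d0.pkl','wb'))
for n in D: print(n,D[n]['fx'],D[n]['cx'],D[n]['cy'],np.round(D[n]['pose'],3).tolist(),[k for k in D[n]])
s=get_state();print(s['ee_pos'],np.round(s['ee_rot'],3).tolist(),s['time'])
E
```

```text
pics
top 516.384257997241 332.8258375214823 243.42344471302886 [[-0.025, 0.994, -0.103, 0.494], [-1.0, -0.025, 0.0, -0.051], [-0.002, 0.103, 0.995, 1.269], [0.0, 0.0, 0.0, 1.0]] ['img', 'fx', 'fy', 'cx', 'cy', 'pose']
scene 456.2171895710631 321.52838585631355 235.33083947359998 [[0.994, -0.024, 0.105, 0.723], [0.105, 0.444, -0.89, -1.219], [-0.026, 0.896, 0.444, 0.725], [0.0, 0.0, 0.0, 1.0]] ['img', 'fx', 'fy', 'cx', 'cy', 'pose']
[ 0.22171541 -0.58397978  0.21341565] [[0.935, 0.355, -0.0], [0.355, -0.935, 0.001], [0.0, -0.001, -1.0]] 0.1
```

View pics/top0.png

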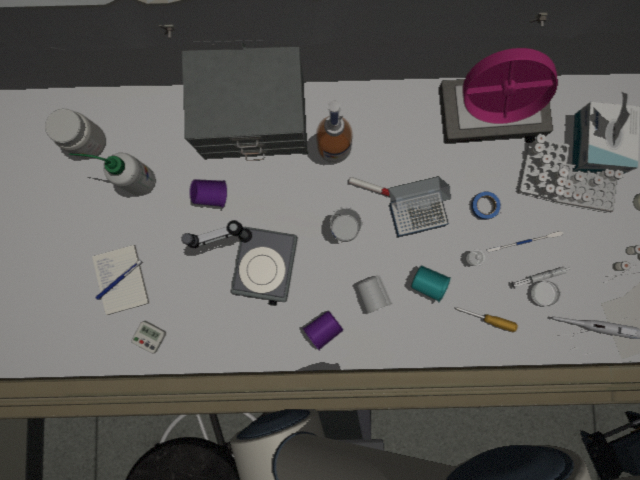

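View pics/scene0.png

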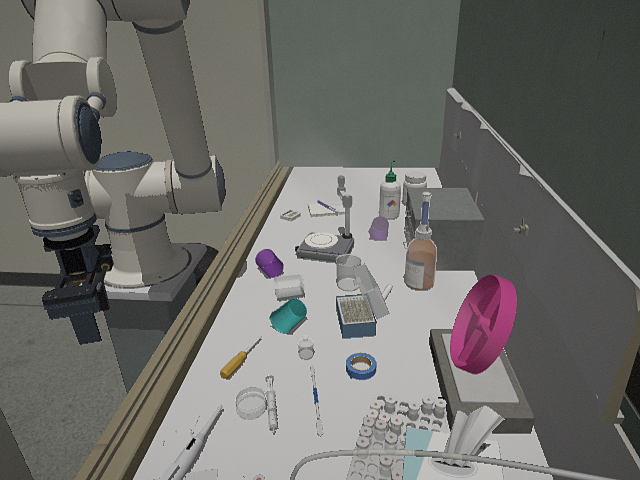

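Candidates: clear lying beaker, top (372,294) / scene (289,287). Look-alikes are purple (322,330) and (208,193) and turquoise (430,283). The upright plastic beaker is at (344,225). I choose the clear one at (372,294) and will check it in a close crop.

```bash
python3 - <<'E'
from h import *
a=cv2.imread('pics/top0.png');b=cv2.imread('pics/scene0.png')
A=cv2.resize(a[265:325,340:405],None,fx=6,fy=6,interpolation=2)   # 390x360
B=cv2.resize(a[210:310,175:305],None,fx=3.0,fy=3.0,interpolation=2) #390x300
cv2.imwrite('pics/c1.png',np.hstack([A,cv2.copyMakeBorder(B,0,60,0,0,0)]))
E
```

```text
(no output)
```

View pics/c1.png

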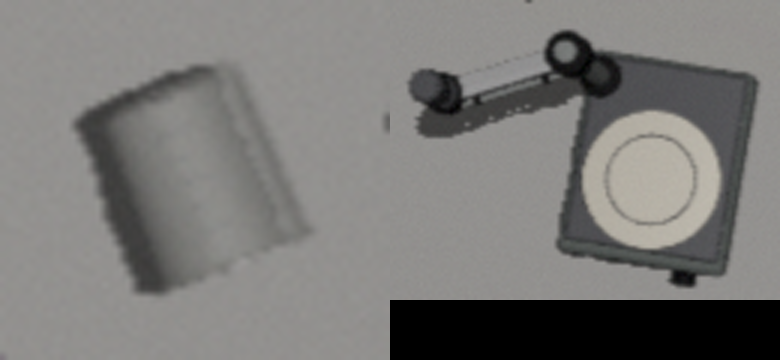

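Left crop: the clear glass beaker, foot at the upper left (top px ≈366,280) and mouth at the lower right (≈378,309). It's neither purple nor turquoise, so the choice holds. Right crop: plate centre px ≈(261.7,270), arm grip top ≈(187.7,238), column top ≈(234.5,227.7).

```bash
python3 - <<'E'
from h import *
import pickle
D=pickle.load(open('d0.pkl','rb'));d=D['top']
im=d['img']
hsv=cv2.cvtColor(im,cv2.COLOR_RGB2HSV)
# plate
g=cv2.cvtColor(im,cv2.COLOR_RGB2GRAY)
roi=np.zeros_like(g);roi[240:300,235:290]=(g[240:300,235:290]>140)*255
c=max(cv2.findContours(roi,0,1)[0],key=cv2.contourArea);(e,ax,an)=cv2.fitEllipse(c);print('plate px',e,ax)
P=onz(d,*e,.046);print('plate',P)
f=onz(d,365.8,280.3,.03);m=onz(d,378.3,308.8,.032);print('foot',f,'mouth',m,np.linalg.norm(m-f),'dir',np.degrees(np.arctan2(*(m-f)[1::-1])))
G=onz(d,187.7,238.0,.222);C=onz(d,234.3,227.5,.188);print('grip',G,'col',C,np.linalg.norm((G-C)[:2]))
print('plate-col',np.hypot(*(P-C)[:2]))
print('plastic',onz(d,345,225,.06),'weigh',onz(d,474,258,.04),'purple',onz(d,322,330,.03),'turq',onz(d,430,283,.03))
s=D['scene']
for p in(f,m,P,G):print(proj(s,p))
E
```

```text
plate px (261.6293640136719, 269.53546142578125) (44.600162506103516, 45.161800384521484)
plate [0.56290455 0.11879567 0.046     ]
foot [ 0.53169131 -0.12813301  0.03      ] mouth [ 0.46330337 -0.15555574  0.032     ] 0.07370831805896379 dir -158.14981423238905
grip [0.62126297 0.24463258 0.222     ] col [0.64520954 0.15583529 0.188     ] 0.09196954433998808
plate-col 0.0902554409645851
plastic [ 0.66235823 -0.08129417  0.06      ] weigh [ 0.57789656 -0.3870973   0.04      ] purple [ 0.41675495 -0.02056467  0.03      ] turq [ 0.52135714 -0.28145825  0.03      ]
(np.float64(301.2228264901195), np.float64(282.33352498967304))
(np.float64(275.6878561781048), np.float64(286.11958850910884))
(np.float64(321.1077740839601), np.float64(238.56862850766586))
(np.float64(340.9057714525273), np.float64(175.5271754385305))
```

Measurements agree between the two views. Plan: grasp across the beaker with the tool tilted 25° towards the foot, turn it upright (tool then 65° off vertical, reaching from the front right), and place it on the plate. First I'll approach a hover on the grasp line.

Request:
play_rows(increments=[{"dx": 0.2, "dy": 0.4, "dz": 0.3, "rz": 0.6}, {"dx": 0.2, "dy": 0.4, "dz": 0.3, "rz": 0.6}, {"dx": 0.2, "dy": 0.4, "dz": 0.3, "rz": 0.6}, {"dx": 0.2, "dy": 0.4, "dz": 0.3, "rz": 0.6}, {"dx": 0.2, "dy": 0.4, "dz": 0.3, "rz": 0.6}, {"dx": 0.2, "dy": 0.4, "dz": 0.3, "rz": 0.6}, {"dx": 0.2, "dy": 0.4, "dz": 0.3, "rz": 0.6}, {"dx": 0.2, "dy": 0.4, "dz": 0.3, "rz": 0.6}])

```text
invalid input at $.increments[0]: expected keys dx, dy, dz, rx, ry, rz, fingers
```

Request:
play_rows(increments=[{"dx": 0.2, "dy": 0.4, "rz": 0.6}, {"dx": 0.2, "dy": 0.4, "rz": 0.6}, {"dx": 0.2, "dy": 0.4, "rz": 0.6}, {"dx": 0.2, "dy": 0.4, "rz": 0.6}, {"dx": 0.2, "dy": 0.4, "rz": 0.6}, {"dx": 0.2, "dy": 0.4, "rz": 0.6}, {"dx": 0.2, "dy": 0.4, "rz": 0.6}, {"dx": 0.2, "dy": 0.4, "rz": 0.6}])

```text
invalid input at $.increments[0]: expected keys dx, dy, dz, rx, ry, rz, fingers
```

```bash
cat >> h.py <<'E'
from scipy.spatial.transform import Rotation as Ro
def frame(head,tilt,flip=1):
    """tool pointing down, tilted by tilt deg towards heading; jaws level"""
    h=np.radians(head);a=np.radians(tilt)
    H=np.array([np.cos(h),np.sin(h),0]); t=H*np.sin(a)-np.array([0,0,np.cos(a)])
    y=flip*np.array([-H[1],H[0],0]); return np.c_[np.cross(y,t),y,t]
def inc(tcp,R,p0=None,R0=None):
    s=get_state(); p0=s['ee_pos'] if p0 is None else p0; R0=s['ee_rot'] if R0 is None else R0
    d=(np.array(tcp)-p0)/.3; r=Ro.from_matrix(R@np.array(R0).T).as_rotvec()/(np.pi/2)
    print('inc d',np.round(d,3),'r',np.round(r,3))
E
python3 - <<'E'
from h import *
s=get_state();print(s['time'],s['ee_pos'],np.round(s['ee_rot'],3).tolist(),np.round(s['joint_positions'],3))
R=frame(21.85,25); g=np.array([.4975,-.142,.034])
inc(g-R[:,2]*.181,R); inc(g+R[:,2]*.019,R,g-R[:,2]*.181,R)
E
```

```text
0.1 [ 0.22171541 -0.58397978  0.21341565] [[0.935, 0.355, -0.0], [0.355, -0.935, 0.001], [0.0, -0.001, -1.0]] [-1.303  0.494  1.346 -0.     1.303 -0.096]
inc d [ 0.683  1.378 -0.051] r [ 0.401  0.157 -1.941]
inc d [ 0.262  0.105 -0.604] r [0. 0. 0.]
```

Request:
play_rows(increments=[{"dx": 0.2, "dy": 0.4, "dz": 0.3, "rx": 0, "ry": 0, "rz": 0.6, "fingers": 0}, {"dx": 0.2, "dy": 0.4, "dz": 0.3, "rx": 0, "ry": 0, "rz": 0.6, "fingers": 0}, {"dx": 0.2, "dy": 0.4, "dz": 0.3, "rx": 0, "ry": 0, "rz": 0.6, "fingers": 0}, {"dx": 0.2, "dy": 0.4, "dz": 0.3, "rx": 0, "ry": 0, "rz": 0.6, "fingers": 0}, {"dx": 0.2, "dy": 0.4, "dz": 0.3, "rx": 0, "ry": 0, "rz": 0.6, "fingers": 0}, {"dx": 0.2, "dy": 0.4, "dz": 0.3, "rx": 0, "ry": 0, "rz": 0.6, "fingers": 0}, {"dx": 0.2, "dy": 0.4, "dz": 0.3, "rx": 0, "ry": 0, "rz": 0.6, "fingers": 0}, {"dx": 0.2, "dy": 0.4, "dz": 0.3, "rx": 0, "ry": 0, "rz": 0.6, "fingers": 0}])

```text
time: 0.77
ee_pos: [0.2819, -0.464, 0.3039]
ee_rot: [[0.255, 0.967, -0.0], [0.967, -0.255, 0.0], [0.0, -0.0, -1.0]]
ft_force: [0.4, -0.1, -0.6]
finger_gap: 0.999
```

Request:
play_rows(increments=[{"dx": 0.2, "dy": 0.5, "dz": 0, "rx": 0, "ry": 0, "rz": 0.6, "fingers": 0}, {"dx": 0.2, "dy": 0.5, "dz": 0, "rx": 0, "ry": 0, "rz": 0.6, "fingers": 0}, {"dx": 0.2, "dy": 0.5, "dz": 0, "rx": 0, "ry": 0, "rz": 0.6, "fingers": 0}, {"dx": 0.2, "dy": 0.5, "dz": 0, "rx": 0, "ry": 0, "rz": 0.6, "fingers": 0}, {"dx": 0.2, "dy": 0.5, "dz": 0, "rx": 0, "ry": 0, "rz": 0.6, "fingers": 0}, {"dx": 0.2, "dy": 0.5, "dz": 0, "rx": 0, "ry": 0, "rz": 0.6, "fingers": 0}, {"dx": 0.2, "dy": 0.5, "dz": 0, "rx": 0, "ry": 0, "rz": 0.6, "fingers": 0}, {"dx": 0.2, "dy": 0.5, "dz": 0, "rx": 0, "ry": 0, "rz": 0.6, "fingers": 0}])

```text
time: 1.43
ee_pos: [0.3419, -0.3139, 0.3038]
ee_rot: [[-0.633, 0.774, -0.0], [0.774, 0.633, 0.0], [0.0, -0.0, -1.0]]
ft_force: [0.5, 0.3, 0.2]
finger_gap: 1.003
```

```bash
cat > st.py <<'E'
from h import *
s=get_state();print(round(s['time'],2),np.round(s['ee_pos'],4),'ang',[round(a,1) for a in Ro.from_matrix(s['ee_rot']).as_euler('ZYX',degrees=True)],'q',np.round(s['joint_positions'],3),'F',np.round(s['ft_force'],1),'gap',round(s['finger_gap']*91,1))
E
python3 - <<'E'
from st import *
R=frame(21.85,25); g=np.array([.4975,-.142,.034])
inc(g-R[:,2]*.181,R); inc(g+R[:,2]*.019,R,g-R[:,2]*.181,R)
E
```

```text
1.43 [ 0.3419 -0.3139  0.3038] ang [np.float64(129.3), np.float64(-0.0), np.float64(-180.0)] q [-0.871  0.176  1.582 -0.     1.383 -1.557] F [0.5 0.3 0.2] gap 91.3
inc d [ 0.282  0.478 -0.353] r [-0.074 -0.288  0.793]
inc d [ 0.262  0.105 -0.604] r [0. 0. 0.]
```

Request:
play_rows(increments=[{"dx": 0.28, "dy": 0.48, "dz": -0.2, "rx": -0.045, "ry": -0.17, "rz": 0.48, "fingers": 0}, {"dx": 0.28, "dy": 0.48, "dz": -0.2, "rx": -0.045, "ry": -0.17, "rz": 0.48, "fingers": 0}, {"dx": 0.28, "dy": 0.48, "dz": -0.2, "rx": -0.045, "ry": -0.17, "rz": 0.48, "fingers": 0}, {"dx": 0.28, "dy": 0.48, "dz": -0.2, "rx": -0.045, "ry": -0.17, "rz": 0.48, "fingers": 0}, {"dx": 0.28, "dy": 0.48, "dz": -0.2, "rx": -0.045, "ry": -0.17, "rz": 0.48, "fingers": 0}, {"dx": 0.28, "dy": 0.48, "dz": -0.2, "rx": -0.045, "ry": -0.17, "rz": 0.48, "fingers": 0}, {"dx": 0.28, "dy": 0.48, "dz": -0.2, "rx": -0.045, "ry": -0.17, "rz": 0.48, "fingers": 0}])

```text
time: 2.02
ee_pos: [0.4255, -0.1688, 0.2433]
ee_rot: [[-0.957, 0.117, 0.265], [0.13, 0.991, 0.034], [-0.259, 0.067, -0.964]]
ft_force: [-0.3, 0.9, -0.5]
finger_gap: 1.001
```

```bash
python3 - <<'E'
from st import *
R=frame(21.85,25); g=np.array([.4975,-.142,.034])
inc(g-R[:,2]*.181,R); inc(g+R[:,2]*.019,R,g-R[:,2]*.181,R)
E
```

```text
2.02 [ 0.4255 -0.1688  0.2433] ang [np.float64(172.2), np.float64(15.0), np.float64(176.0)] q [-0.657  0.12   1.876  0.232  0.964 -2.217] F [-0.3  0.9 -0.5] gap 91.1
inc d [ 0.003 -0.005 -0.151] r [-0.028 -0.116  0.313]
inc d [ 0.262  0.105 -0.604] r [0. 0. 0.]
```

Request:
play_rows(increments=[{"dx": 0.0, "dy": 0.0, "dz": -0.15, "rx": -0.028, "ry": -0.116, "rz": 0.313, "fingers": 0}, {"dx": 0.0, "dy": 0.0, "dz": -0.15, "rx": -0.028, "ry": -0.116, "rz": 0.313, "fingers": 0}, {"dx": 0.0, "dy": 0.0, "dz": -0.15, "rx": -0.028, "ry": -0.116, "rz": 0.313, "fingers": 0}, {"dx": 0.0, "dy": 0.0, "dz": -0.15, "rx": -0.028, "ry": -0.116, "rz": 0.313, "fingers": 0}, {"dx": 0.0, "dy": 0.0, "dz": -0.15, "rx": -0.028, "ry": -0.116, "rz": 0.313, "fingers": 0}, {"dx": 0.0, "dy": 0.0, "dz": -0.15, "rx": -0.028, "ry": -0.116, "rz": 0.313, "fingers": 0}])

```text
time: 2.52
ee_pos: [0.4288, -0.1684, 0.2018]
ee_rot: [[-0.854, -0.35, 0.386], [-0.315, 0.937, 0.153], [-0.415, 0.009, -0.91]]
ft_force: [0.0, -0.9, -1.4]
finger_gap: 1.002
```

```bash
python3 - <<'E'
from st import *
import pickle
d=snap('wrist','w1.png');pickle.dump(d,open('w1.pkl','wb'))
R=frame(21.85,25); g=np.array([.4975,-.142,.034])
inc(g-R[:,2]*.181,R); inc(g+R[:,2]*.019,R)
# project expected foot/mouth/grasp into fisheye
P=np.array(d['pose'])
for p in ([.5317,-.1281,.03],[.4633,-.1556,.032],[.4975,-.142,.03]):
    c=P[:3,:3].T@(np.array(p)-P[:3,3]); th=np.arctan2(np.hypot(c[0],c[1]),-c[2]); ph=np.arctan2(-c[1],c[0])
    print(d['cx']+d['fx']*th*np.cos(ph),d['cy']+d['fy']*th*np.sin(ph))
E
```

```text
2.52 [ 0.4288 -0.1684  0.2018] ang [np.float64(-159.7), np.float64(24.5), np.float64(179.4)] q [-0.813  0.199  1.99   0.534  0.859 -3.074] F [ 0.  -0.9 -1.4] gap 91.2
inc d [-0.008 -0.006 -0.013] r [ 0.001 -0.007  0.009]
inc d [ 0.254  0.099 -0.618] r [ 0.001 -0.007  0.009]
313.73265378972695 234.9904036502161
311.95080491903167 176.47659119888658
312.7477176849989 206.9205535239547
```

View pics/w1.png

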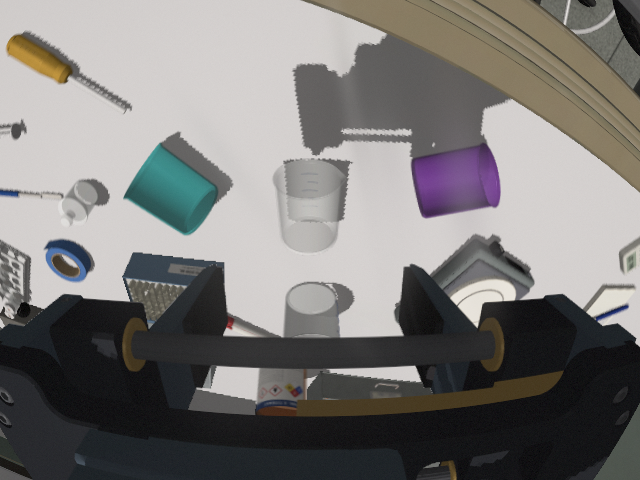

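The wrist view shows the clear beaker at (311,205), foot near (308,235) and mouth near (311,168), which matches the projection. Joint 6 is at its limit, though, so I'll fit the kinematics from the recorded states and plan the wrist configuration.

```bash
cat > kin.py <<'E'
import numpy as np
from scipy.optimize import least_squares
from scipy.spatial.transform import Rotation as Ro
Q=np.array([[-1.303,.494,1.346,0,1.303,-.096],[-.871,.176,1.582,0,1.383,-1.557],[-.657,.12,1.876,.232,.964,-2.217],[-.813,.199,1.99,.534,.859,-3.074]])
X=np.array([[.2217,-.5840,.2134],[.3419,-.3139,.3038],[.4255,-.1688,.2433],[.4288,-.1684,.2018]])
Rs=[np.array([[.935,.355,0],[.355,-.935,0],[0,0,-1]]),np.array([[-.633,.774,0],[.774,.633,0],[0,0,-1]]),np.array([[-.957,.117,.265],[.13,.991,.034],[-.259,.067,-.964]]),np.array([[-.854,-.35,.386],[-.315,.937,.153],[-.415,.009,-.91]])]
z=np.array([0,0,1.]);x=np.array([1.,0,0])
def rot(q,s4,s6,c):
    A=Ro.from_euler('Z',q[0])*Ro.from_euler('Y',q[1]);B=A*Ro.from_euler('Y',q[2])
    W=B*Ro.from_euler('Z',s4*q[3])*Ro.from_euler('Y',q[4]);return A,B,W*Ro.from_euler('Z',s6*q[5]+c)
def fk(q,p,S):
    A,B,T=rot(q,*S);return np.array([0,0,p[0]])+Ro.from_euler('Z',q[0]).apply(x*p[1])+A.apply(z*p[2])+B.apply(z*p[3]+x*p[4])+T.apply(z*p[5]),T
S=min(((s4,s6,c) for s4 in(1,-1) for s6 in(1,-1) for c in np.arange(4)*np.pi/2),key=lambda S:sum(np.abs(rot(q,*S)[2].as_matrix()-R).sum() for q,R in zip(Q,Rs)))
sol=least_squares(lambda p:np.r_[np.ravel([fk(q,p,S)[0]-xx for q,xx in zip(Q,X)]),1e-3*p],[.3,0,.4,.4,0,.25]);P=sol.x
LO=np.array([-2.91,-.82,.22,-1.22,.12,-3.08]);HI=np.array([2.91,2.16,2.67,4.37,2.79,3.08])
def ik(tcp,R,q0):
    def f(q):
        t,T=fk(q,P,S);return np.r_[(t-tcp)*5,(Ro.from_matrix(R)*T.inv()).as_rotvec()]
    r=least_squares(f,np.clip(q0,LO+.01,HI-.01),bounds=(LO,HI));return r.x,np.abs(r.fun).max()
E
python3 - <<'E'
from kin import *; from h import frame
print(S,P.round(3),sol.fun[:12].round(4),[np.abs(rot(q,*S)[2].as_matrix()-R).max().round(3) for q,R in zip(Q,Rs)])
g=np.array([.4975,-.142,.034]); pl=np.array([.563,.119,.085])
def seeds(q): return [q]+[np.array([q0,.5,1.8,j4,.9,j6]) for q0 in(-.5,.3) for j4 in(-.8,0,.8,2,3.2,4) for j6 in(-2.5,-1,0,1,2.5)]
def allik(tcp,R):
    o=[]
    for s in seeds(Q[3]):
        q,e=ik(tcp,R,s)
        if e<2e-3 and not any(np.abs(q-u).max()<.05 for u in o):o.append(q)
    return o
for a in(25,35):
    for f in(1,-1):
        R=frame(21.85,a,f); print('grasp',a,f)
        for q in allik(g+.019*R[:,2],R):print('  ',q.round(2))
        for th in(45,60,75,90):
            R2=frame(th,90-a,-f); print(' place',th)
            for q in allik(pl+.019*R2[:,2],R2):print('    ',q.round(2))
E
```

```text
(1, 1, np.float64(1.5707963267948966)) [ 0.457 -0.067  0.637  0.449  0.164  0.532] [-0.0569 -0.0164 -0.0049 -0.049  -0.0339  0.0038 -0.0072 -0.0269 -0.0009
  0.0027  0.0106  0.002 ] [np.float64(0.001), np.float64(0.001), np.float64(0.001), np.float64(0.0)]
grasp 25 1
   [-0.64  0.63  2.03  1.01  0.44  2.77]
 place 45
     [-0.73  1.11  2.09  1.65  1.14 -1.63]
 place 60
     [-0.71  1.04  1.85  1.28  1.19 -1.31]
 place 75
     [-0.64  1.05  1.6   1.04  1.36 -1.1 ]
 place 90
     [-0.55  1.09  1.35  0.88  1.55 -0.99]
grasp 25 -1
   [-0.64  0.63  2.03  1.01  0.44 -0.37]
 place 45
     [-0.73  1.11  2.09  1.65  1.14  1.51]
 place 60
     [-0.71  1.04  1.85  1.28  1.19  1.84]
 place 75
     [-0.64  1.05  1.6   1.04  1.36  2.04]
 place 90
     [-0.55  1.09  1.35  0.88  1.55  2.15]
grasp 35 1
   [-0.84  0.73  2.1   1.46  0.57  2.12]
 place 45
     [-0.59  0.92  2.12  1.7   0.94 -1.45]
 place 60
     [-0.61  0.89  1.9   1.26  1.03 -1.16]
 place 75
     [-0.56  0.91  1.67  0.99  1.21 -0.99]
 place 90
     [-0.49  0.96  1.43  0.82  1.41 -0.92]
grasp 35 -1
   [-0.84  0.73  2.1   1.46  0.57 -1.02]
 place 45
     [-0.59  0.92  2.12  1.7   0.94  1.69]
 place 60
     [-0.61  0.89  1.9   1.26  1.03  1.98]
 place 75
     [-0.56  0.91  1.67  0.99  1.21  2.15]
 place 90
     [-0.49  0.96  1.43  0.82  1.41  2.22]
```

```bash
sed -i 's/apply(x\*p\[1\])/apply(x*p[1]+np.array([0,p[6],0]))/; s/0,.25\]);P/0,.25,.06]);P/' kin.py
cat > an.py <<'E'
from kin import *; from h import frame
print(S,P.round(3),sol.fun[:12].round(4))
g=np.array([.4975,-.142,.034]); pl=np.array([.563,.119,.085])
def seeds(q): return [q]+[np.array([q0,.5,1.8,j4,.9,j6]) for q0 in(-.5,.3) for j4 in(-.8,0,.8,2,3.2,4) for j6 in(-2.5,-1,0,1,2.5)]
def allik(tcp,R):
    o=[]
    for s in seeds(Q[3]):
        q,e=ik(tcp,R,s)
        if e<2e-3 and not any(np.abs(q-u).max()<.05 for u in o):o.append(q)
    return o
if __name__=='__main__':
  for a in(25,35):
    for f in(1,-1):
        R=frame(21.85,a,f); print('grasp',a,f)
        for b in (.181,.1,-.019):print('  ',b,[q.round(2) for q in allik(g-b*R[:,2],R)])
        for th in(30,60,90):
            R2=frame(th,90-a,-f); print(' place',th)
            for q in allik(pl+.019*R2[:,2],R2):print('    ',q.round(2))
E
python3 an.py
```

```text
(1, 1, np.float64(1.5707963267948966)) [ 0.258 -0.     0.597  0.385  0.119  0.354  0.059] [ 0.      0.0001 -0.0001  0.     -0.0001  0.0002 -0.0002  0.0001 -0.0001
  0.0001 -0.0001  0.0001]
grasp 25 1
   0.181 []
   0.1 [array([-0.74,  0.37,  2.05,  0.7 ,  0.64,  3.03])]
   -0.019 [array([-0.63,  0.64,  2.07,  1.11,  0.41,  2.67])]
 place 30
     [-0.31  1.03  2.38  2.38  1.32 -1.77]
 place 60
     [-0.47  0.9   2.03  1.52  1.13 -1.34]
 place 90
     [-0.42  0.93  1.63  0.99  1.42 -1.04]
grasp 25 -1
   0.181 [array([-0.83,  0.21,  2.  ,  0.55,  0.85,  0.01])]
   0.1 [array([-0.74,  0.37,  2.05,  0.7 ,  0.64, -0.11])]
   -0.019 [array([-0.63,  0.64,  2.07,  1.11,  0.41, -0.48])]
 place 30
     [-0.31  1.03  2.38  2.38  1.32  1.37]
 place 60
     [-0.47  0.9   2.03  1.52  1.13  1.8 ]
 place 90
     [-0.42  0.93  1.63  0.99  1.42  2.1 ]
grasp 35 1
   0.181 [array([-1.06,  0.26,  2.13,  0.85,  0.86,  2.66])]
   0.1 [array([-0.92,  0.44,  2.17,  1.1 ,  0.67,  2.47])]
   -0.019 [array([-0.74,  0.71,  2.16,  1.6 ,  0.54,  2.06])]
 place 30
     [-0.24  0.83  2.31  2.38  0.96 -1.57]
 place 60
     [-0.41  0.79  2.02  1.45  0.96 -1.16]
 place 90
     [-0.37  0.84  1.66  0.92  1.29 -0.95]
grasp 35 -1
   0.181 [array([-1.06,  0.26,  2.13,  0.85,  0.86, -0.48])]
   0.1 [array([-0.92,  0.44,  2.17,  1.1 ,  0.67, -0.68])]
   -0.019 [array([-0.74,  0.71,  2.16,  1.6 ,  0.54, -1.08])]
 place 30
     [-0.24  0.83  2.31  2.38  0.96  1.57]
 place 60
     [-0.41  0.79  2.02  1.45  0.96  1.98]
 place 90
     [-0.37  0.84  1.66  0.92  1.29  2.19]
```

The kinematic fit is now exact to about 0.2 mm. The half-turned grasp (joint 6 near 0) connects smoothly to the placing pose, so I'll spin the tool about its own axis.

Request:
play_rows(increments=[{"dx": 0, "dy": 0, "dz": 0, "rx": 0.245, "ry": 0.097, "rz": -0.578, "fingers": 0}, {"dx": 0, "dy": 0, "dz": 0, "rx": 0.245, "ry": 0.097, "rz": -0.578, "fingers": 0}, {"dx": 0, "dy": 0, "dz": 0, "rx": 0.245, "ry": 0.097, "rz": -0.578, "fingers": 0}, {"dx": 0, "dy": 0, "dz": 0, "rx": 0.245, "ry": 0.097, "rz": -0.578, "fingers": 0}, {"dx": 0, "dy": 0, "dz": 0, "rx": 0.245, "ry": 0.097, "rz": -0.578, "fingers": 0}, {"dx": 0, "dy": 0, "dz": 0, "rx": 0.245, "ry": 0.097, "rz": -0.578, "fingers": 0}, {"dx": 0, "dy": 0, "dz": 0, "rx": 0.245, "ry": 0.097, "rz": -0.578, "fingers": 0}, {"dx": 0, "dy": 0, "dz": 0, "rx": 0.245, "ry": 0.097, "rz": -0.578, "fingers": 0}])

```text
time: 3.23
ee_pos: [0.4291, -0.1679, 0.2022]
ee_rot: [[-0.764, 0.519, 0.384], [0.607, 0.781, 0.151], [-0.221, 0.348, -0.911]]
ft_force: [0.1, -0.2, 0.8]
finger_gap: 1.001
```

Request:
play_rows(increments=[{"dx": 0, "dy": 0, "dz": 0, "rx": 0.245, "ry": 0.097, "rz": -0.578, "fingers": 0}, {"dx": 0, "dy": 0, "dz": 0, "rx": 0.245, "ry": 0.097, "rz": -0.578, "fingers": 0}, {"dx": 0, "dy": 0, "dz": 0, "rx": 0.245, "ry": 0.097, "rz": -0.578, "fingers": 0}, {"dx": 0, "dy": 0, "dz": 0, "rx": 0.245, "ry": 0.097, "rz": -0.578, "fingers": 0}, {"dx": 0, "dy": 0, "dz": 0, "rx": 0.245, "ry": 0.097, "rz": -0.578, "fingers": 0}, {"dx": 0, "dy": 0, "dz": 0, "rx": 0.245, "ry": 0.097, "rz": -0.578, "fingers": 0}, {"dx": 0, "dy": 0, "dz": 0, "rx": 0.245, "ry": 0.097, "rz": -0.578, "fingers": 0}, {"dx": 0, "dy": 0, "dz": 0, "rx": 0.245, "ry": 0.097, "rz": -0.578, "fingers": 0}])

```text
time: 3.9
ee_pos: [0.4291, -0.1679, 0.2022]
ee_rot: [[0.022, 0.923, 0.384], [0.984, -0.087, 0.153], [0.174, 0.375, -0.911]]
ft_force: [0.8, -0.2, 0.2]
finger_gap: 1.002
```

```bash
python3 - <<'E'
from st import *
R=frame(21.85,25,-1); g=np.array([.4975,-.142,.034])
inc(g-R[:,2]*.181,R); inc(g+R[:,2]*.019,R)
E
```

```text
3.9 [ 0.4291 -0.1679  0.2022] ang [np.float64(88.7), np.float64(-10.0), np.float64(157.6)] q [-0.809  0.198  1.989  0.53   0.86  -1.084] F [ 0.8 -0.2  0.2] gap 91.2
inc d [-0.009 -0.008 -0.014] r [ 0.283  0.106 -0.655]
inc d [ 0.253  0.096 -0.618] r [ 0.283  0.106 -0.655]
```

Request:
play_rows(increments=[{"dx": 0, "dy": 0, "dz": 0, "rx": 0.283, "ry": 0.106, "rz": -0.655, "fingers": 0}, {"dx": 0, "dy": 0, "dz": 0, "rx": 0.283, "ry": 0.106, "rz": -0.655, "fingers": 0}, {"dx": 0, "dy": 0, "dz": 0, "rx": 0.283, "ry": 0.106, "rz": -0.655, "fingers": 0}, {"dx": 0, "dy": 0, "dz": 0, "rx": 0.283, "ry": 0.106, "rz": -0.655, "fingers": 0}, {"dx": 0, "dy": 0, "dz": 0, "rx": 0.283, "ry": 0.106, "rz": -0.655, "fingers": 0}, {"dx": 0, "dy": 0, "dz": 0, "rx": 0.283, "ry": 0.106, "rz": -0.655, "fingers": 0}, {"dx": 0, "dy": 0, "dz": 0, "rx": 0.283, "ry": 0.106, "rz": -0.655, "fingers": 0}, {"dx": 0, "dy": 0, "dz": 0, "rx": 0.283, "ry": 0.106, "rz": -0.655, "fingers": 0}])

```text
time: 4.57
ee_pos: [0.4291, -0.1679, 0.2022]
ee_rot: [[0.785, 0.48, 0.392], [0.458, -0.875, 0.156], [0.418, 0.057, -0.907]]
ft_force: [-0.1, 0.4, 0.4]
finger_gap: 0.999
```

```bash
python3 - <<'E'
from st import *
R=frame(21.85,25,-1); g=np.array([.4975,-.142,.034])
inc(g-R[:,2]*.1,R); inc(g+R[:,2]*.019,R)
E
```

```text
4.57 [ 0.4291 -0.1679  0.2022] ang [np.float64(30.3), np.float64(-24.7), np.float64(176.4)] q [-0.818  0.199  1.994  0.546  0.858 -0.104] F [-0.1  0.4  0.4] gap 90.9
inc d [ 0.097  0.034 -0.259] r [ 0.034  0.013 -0.076]
inc d [ 0.253  0.096 -0.618] r [ 0.034  0.013 -0.076]
```

Descend, with a slower final part.

Request:
play_rows(increments=[{"dx": 0.05, "dy": 0.017, "dz": -0.13, "rx": 0.034, "ry": 0.013, "rz": -0.076, "fingers": 0}, {"dx": 0.097, "dy": 0.034, "dz": -0.259, "rx": 0.034, "ry": 0.013, "rz": -0.076, "fingers": 0}, {"dx": 0.14, "dy": 0.05, "dz": -0.35, "rx": 0.034, "ry": 0.013, "rz": -0.076, "fingers": 0}, {"dx": 0.18, "dy": 0.067, "dz": -0.44, "rx": 0.034, "ry": 0.013, "rz": -0.076, "fingers": 0}, {"dx": 0.22, "dy": 0.083, "dz": -0.53, "rx": 0.034, "ry": 0.013, "rz": -0.076, "fingers": 0}, {"dx": 0.253, "dy": 0.096, "dz": -0.615, "rx": 0.034, "ry": 0.013, "rz": -0.076, "fingers": 0}, {"dx": 0.253, "dy": 0.096, "dz": -0.615, "rx": 0.034, "ry": 0.013, "rz": -0.076, "fingers": 0}, {"dx": 0.253, "dy": 0.096, "dz": -0.615, "rx": 0.034, "ry": 0.013, "rz": -0.076, "fingers": 0}])

```text
time: 5.23
ee_pos: [0.5046, -0.1382, 0.017]
ee_rot: [[0.839, 0.378, 0.391], [0.342, -0.926, 0.16], [0.423, -0.001, -0.906]]
ft_force: [0.4, -0.3, -0.3]
finger_gap: 1.001
```

```bash
python3 - <<'E'
from st import *
R=frame(21.85,25,-1); g=np.array([.4975,-.142,.034])
inc(g+R[:,2]*.019,R)
snap('wrist','w2.png')
E
```

```text
5.23 [ 0.5046 -0.1382  0.017 ] ang [np.float64(22.2), np.float64(-25.0), np.float64(-179.9)] q [-0.632  0.641  2.068  1.109  0.415 -0.476] F [ 0.4 -0.3 -0.3] gap 91.1
inc d [ 0.001 -0.003 -0.001] r [-0.001 -0.    -0.004]
```

View pics/w2.png

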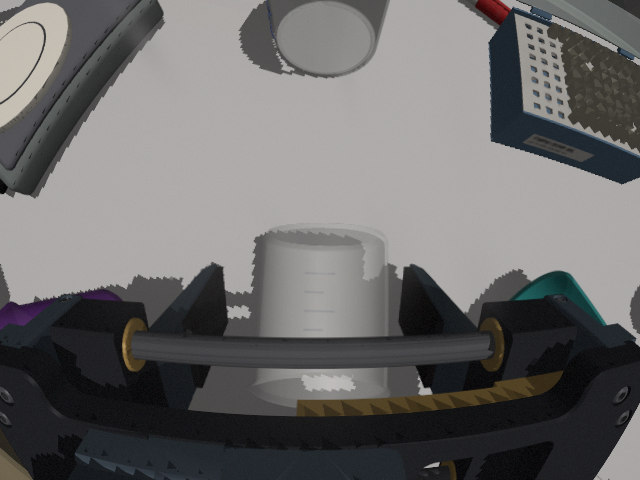

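The beaker lies between the pads, foot at the top (320,232) and mouth below (320,390). Close.

Request:
play_rows(increments=[{"dx": 0, "dy": 0, "dz": 0, "rx": 0, "ry": 0, "rz": 0, "fingers": 1}, {"dx": 0, "dy": 0, "dz": 0, "rx": 0, "ry": 0, "rz": 0, "fingers": 1}, {"dx": 0, "dy": 0, "dz": 0, "rx": 0, "ry": 0, "rz": 0, "fingers": 1}, {"dx": 0, "dy": 0, "dz": 0, "rx": 0, "ry": 0, "rz": 0, "fingers": 1}, {"dx": 0, "dy": 0, "dz": 0, "rx": 0, "ry": 0, "rz": 0, "fingers": 1}, {"dx": 0, "dy": 0, "dz": 0, "rx": 0, "ry": 0, "rz": 0, "fingers": 1}, {"dx": 0, "dy": 0, "dz": 0, "rx": 0, "ry": 0, "rz": 0, "fingers": 1}, {"dx": 0, "dy": 0, "dz": 0, "rx": 0, "ry": 0, "rz": 0, "fingers": 1}])

```text
time: 5.95
ee_pos: [0.5052, -0.1398, 0.0183]
ee_rot: [[0.84, 0.373, 0.395], [0.338, -0.928, 0.158], [0.425, 0.001, -0.905]]
ft_force: [-4.0, -2.4, 13.2]
finger_gap: 0.708
```

Request:
play_rows(increments=[{"dx": 0, "dy": 0, "dz": 0.15, "rx": 0, "ry": 0, "rz": 0, "fingers": 1}, {"dx": -0.05, "dy": 0, "dz": 0.3, "rx": 0, "ry": 0, "rz": 0, "fingers": 1}, {"dx": -0.1, "dy": 0, "dz": 0.45, "rx": 0, "ry": 0, "rz": 0, "fingers": 1}, {"dx": -0.1, "dy": 0, "dz": 0.6, "rx": 0, "ry": 0, "rz": 0, "fingers": 1}, {"dx": -0.1, "dy": 0, "dz": 0.65, "rx": 0, "ry": 0, "rz": 0, "fingers": 1}, {"dx": -0.1, "dy": 0, "dz": 0.65, "rx": 0, "ry": 0, "rz": 0, "fingers": 1}])

```text
time: 6.45
ee_pos: [0.4763, -0.141, 0.2196]
ee_rot: [[0.837, 0.372, 0.4], [0.34, -0.928, 0.152], [0.428, 0.008, -0.904]]
ft_force: [2.2, -0.9, 0.9]
finger_gap: 0.707
```

```bash
python3 - <<'E'
from st import *
import pickle
from kin import *
q=np.array(get_state()['joint_positions'])
# plan: yaw about world z by D keeping tilt, then tilt; check joint path from here to place hover
d=snap('wrist','w3.png');pickle.dump(d,open('w3.pkl','wb'))
pl=np.array([.563,.119,.085])
R0=np.array(get_state()['ee_rot']);p0=np.array(get_state()['ee_pos'])
for th in (60,75):
    R2=frame(th,65,1); tgt=pl+[0,0,.08]+.019*R2[:,2]
    rv=Ro.from_matrix(R2@R0.T).as_rotvec();print(th,'total rot deg',np.degrees(rv).round(1));qq=q
    for k in np.linspace(0,1,7):
        c=p0+(tgt-p0)*k; R=Ro.from_rotvec(rv*k).as_matrix()@R0
        qq,e=ik(c,R,qq);print(' ',k.round(2),qq.round(2),round(e,4))
E
```

```text
6.45 [ 0.4763 -0.141   0.2196] ang [np.float64(22.1), np.float64(-25.3), np.float64(179.5)] q [-0.681  0.201  1.927  0.515  0.85   0.194] F [ 2.2 -0.9  0.9] gap 64.3
60 total rot deg [  84.7   73.  -105.3]
  0.0 [-0.68  0.21  1.93  0.52  0.85  0.19] 0.0
  0.17 [-0.59  0.28  1.82  0.47  1.01  0.73] 0.0
  0.33 [-0.55  0.38  1.75  0.54  1.15  1.12] 0.0
  0.5 [-0.54  0.47  1.74  0.68  1.23  1.45] 0.0
  0.67 [-0.54  0.55  1.79  0.87  1.24  1.71] 0.0
  0.83 [-0.53  0.63  1.89  1.11  1.2   1.9 ] 0.0
  1.0 [-0.47  0.72  2.03  1.44  1.15  2.01] 0.0
75 total rot deg [ 71.3  79.9 -95.5]
  0.0 [-0.68  0.21  1.93  0.52  0.85  0.19] 0.0
  0.17 [-0.56  0.28  1.8   0.42  1.02  0.75] 0.0
  0.33 [-0.51  0.38  1.7   0.45  1.2   1.15] 0.0
  0.5 [-0.49  0.49  1.65  0.56  1.31  1.48] 0.0
  0.67 [-0.49  0.58  1.65  0.72  1.36  1.76] 0.0
  0.83 [-0.48  0.67  1.72  0.92  1.35  1.98] 0.0
  1.0 [-0.46  0.75  1.83  1.17  1.31  2.14] 0.0
```

View pics/w3.png

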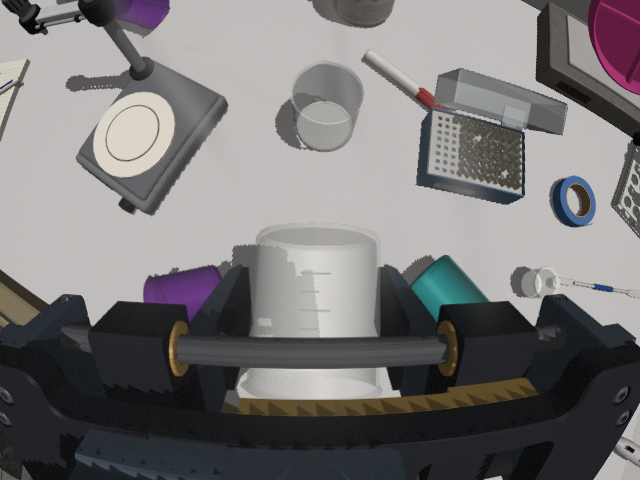

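It's held, with the gap at 64 mm and the foot end visible at (316,230). Now turn it upright along the checked path towards the plate (heading 67°, tilt 65°).

```bash
python3 - <<'E'
from h import *
s=get_state();R0=np.array(s['ee_rot']);p0=np.array(s['ee_pos'])
R2=frame(67,65,1); tgt=np.array([.563,.119,.19])+.019*R2[:,2]
rv=Ro.from_matrix(R2@R0.T).as_rotvec()
print('third: d',((tgt-p0)/.9).round(3),'r',(rv/3/(np.pi/2)).round(3), np.degrees(np.linalg.norm(rv)))
E
```

```text
third: d [ 0.104  0.306 -0.039] r [ 0.291  0.283 -0.373] 148.87513796153104
```

Request:
play_rows(increments=[{"dx": 0.05, "dy": 0.1, "dz": 0.1, "rx": 0.291, "ry": 0.283, "rz": -0.373, "fingers": 1}, {"dx": 0.1, "dy": 0.3, "dz": 0.1, "rx": 0.291, "ry": 0.283, "rz": -0.373, "fingers": 1}, {"dx": 0.1, "dy": 0.3, "dz": 0.1, "rx": 0.291, "ry": 0.283, "rz": -0.373, "fingers": 1}, {"dx": 0.1, "dy": 0.3, "dz": 0.1, "rx": 0.291, "ry": 0.283, "rz": -0.373, "fingers": 1}, {"dx": 0.1, "dy": 0.3, "dz": 0.1, "rx": 0.291, "ry": 0.283, "rz": -0.373, "fingers": 1}, {"dx": 0.1, "dy": 0.3, "dz": 0.1, "rx": 0.291, "ry": 0.283, "rz": -0.373, "fingers": 1}, {"dx": 0.1, "dy": 0.3, "dz": 0.1, "rx": 0.291, "ry": 0.283, "rz": -0.373, "fingers": 1}])

```text
time: 7.08
ee_pos: [0.5048, -0.0485, 0.2418]
ee_rot: [[0.962, -0.217, 0.165], [-0.266, -0.879, 0.396], [0.058, -0.425, -0.903]]
ft_force: [-0.2, -0.2, -0.8]
finger_gap: 0.702
```

Request:
play_rows(increments=[{"dx": 0.1, "dy": 0.2, "dz": 0, "rx": 0.291, "ry": 0.283, "rz": -0.373, "fingers": 1}, {"dx": 0.1, "dy": 0.25, "dz": 0, "rx": 0.291, "ry": 0.283, "rz": -0.373, "fingers": 1}, {"dx": 0.1, "dy": 0.25, "dz": 0, "rx": 0.291, "ry": 0.283, "rz": -0.373, "fingers": 1}, {"dx": 0.1, "dy": 0.25, "dz": 0, "rx": 0.291, "ry": 0.283, "rz": -0.373, "fingers": 1}, {"dx": 0.1, "dy": 0.25, "dz": 0, "rx": 0.291, "ry": 0.283, "rz": -0.373, "fingers": 1}, {"dx": 0.1, "dy": 0.25, "dz": 0, "rx": 0.291, "ry": 0.283, "rz": -0.373, "fingers": 1}, {"dx": 0.1, "dy": 0.25, "dz": 0, "rx": 0.291, "ry": 0.283, "rz": -0.373, "fingers": 1}])

```text
time: 7.67
ee_pos: [0.5349, 0.0258, 0.2415]
ee_rot: [[0.569, -0.813, 0.125], [-0.633, -0.335, 0.698], [-0.525, -0.476, -0.705]]
ft_force: [-1.0, -0.2, -0.8]
finger_gap: 0.705
```

```bash
python3 - <<'E'
from st import *
R2=frame(67,65,1); inc(np.array([.563,.119,.17])+.019*R2[:,2],R2)
E
```

```text
7.67 [0.5349 0.0258 0.2415] ang [np.float64(-48.1), np.float64(31.7), np.float64(-146.0)] q [-0.533  0.464  1.652  0.738  1.415  1.781] F [-1.  -0.2 -0.8] gap 64.2
inc d [ 0.116  0.363 -0.265] r [ 0.315  0.313 -0.406]
```

Request:
play_rows(increments=[{"dx": 0.05, "dy": 0.15, "dz": -0.05, "rx": 0.315, "ry": 0.313, "rz": -0.406, "fingers": 1}, {"dx": 0.116, "dy": 0.36, "dz": -0.12, "rx": 0.315, "ry": 0.313, "rz": -0.406, "fingers": 1}, {"dx": 0.116, "dy": 0.36, "dz": -0.2, "rx": 0.315, "ry": 0.313, "rz": -0.406, "fingers": 1}, {"dx": 0.116, "dy": 0.36, "dz": -0.2, "rx": 0.315, "ry": 0.313, "rz": -0.406, "fingers": 1}, {"dx": 0.116, "dy": 0.36, "dz": -0.2, "rx": 0.315, "ry": 0.313, "rz": -0.406, "fingers": 1}, {"dx": 0.116, "dy": 0.36, "dz": -0.2, "rx": 0.315, "ry": 0.313, "rz": -0.406, "fingers": 1}, {"dx": 0.116, "dy": 0.36, "dz": -0.2, "rx": 0.315, "ry": 0.313, "rz": -0.406, "fingers": 1}, {"dx": 0.116, "dy": 0.36, "dz": -0.2, "rx": 0.315, "ry": 0.313, "rz": -0.406, "fingers": 1}])

```text
time: 8.33
ee_pos: [0.5689, 0.1337, 0.181]
ee_rot: [[-0.168, -0.92, 0.353], [-0.39, 0.391, 0.834], [-0.905, 0.003, -0.424]]
ft_force: [0.6, 0.3, -0.5]
finger_gap: 0.703
```

```bash
python3 - <<'E'
from st import *
import pickle
R2=frame(67,65,1); inc(np.array([.563,.119,.12])+.019*R2[:,2],R2)
D={n:get_image(n) for n in('scene','top','wrist')};pickle.dump(D,open('d1.pkl','wb'))
g=np.array(get_state()['ee_pos'])-.019*np.array(get_state()['ee_rot'])[:,2];print('grasp',g)
A=D['scene']['img'];u,v=map(int,proj(D['scene'],g));print(u,v)
a=cv2.resize(A[v-50:v+50,u-50:u+50],(400,400),interpolation=2)
B=D['top']['img'];u,v=map(int,proj(D['top'],g));print(u,v)
b=cv2.resize(B[v-50:v+50,u-50:u+50],(400,400),interpolation=2)
cv2.imwrite('pics/c2.png',np.hstack([a,b])[:,:,::-1])
E
```

```text
8.33 [0.5689 0.1337 0.181 ] ang [np.float64(-113.4), np.float64(64.9), np.float64(179.6)] q [-0.473  0.678  1.929  1.278  1.232  2.143] F [ 0.6  0.3 -0.5] gap 64.0
inc d [ 0.003  0.004 -0.23 ] r [ 0.001 -0.002  0.   ]
grasp [0.56245273 0.11787182 0.18957276]
319 198
252 266
```

View pics/c2.png

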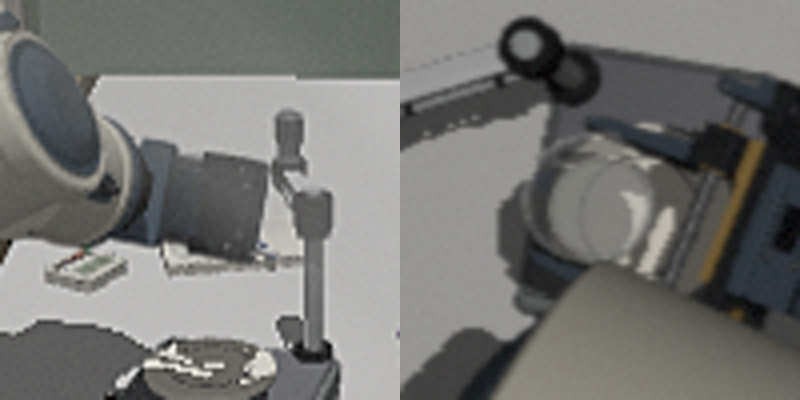

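The top view (right) shows the beaker upright, mouth up, over the plate, with its rim around crop (595,205). The gripper hides it in the scene view. One enlarged look to check its axis against the predicted rim and foot circles.

```bash
python3 - <<'E'
from st import *
import pickle
D=pickle.load(open('d1.pkl','rb'))
s=get_state();R=np.array(s['ee_rot']);g=np.array(s['ee_pos'])-.019*R[:,2]
H=np.array([np.cos(np.radians(67)),np.sin(np.radians(67)),0])
ax=g+.0045*H; foot=ax-[0,0,.037]; mouth=ax+[0,0,.038]; print('foot pred',foot)
t=np.linspace(0,2*np.pi,60)
def circ(c,r): return c+r*np.c_[np.cos(t),np.sin(t),0*t]
def fp(d,p):
    P=np.array(d['pose']);c=P[:3,:3].T@(p-P[:3,3]);th=np.arctan2(np.hypot(c[0],c[1]),-c[2]);ph=np.arctan2(-c[1],c[0]);return d['cx']+d['fx']*th*np.cos(ph),d['cy']+d['fy']*th*np.sin(ph)
d=D['top'];A=d['img'][227:302,215:290,::-1];a=cv2.resize(A,None,fx=5.3,fy=5.3,interpolation=2);a2=a.copy()
for c,r,col in((mouth,.033,(0,0,255)),(foot,.03,(0,255,0))):
    q=np.array([proj(d,p) for p in circ(c,r)]);q=((q-[215,227]+.5)*5.3).astype(int);cv2.polylines(a2,[q],True,col,1)
w=D['wrist'];b=w['img'][:,:,::-1].copy();b2=b.copy()
for c,r,col in((mouth,.033,(0,0,255)),(foot,.03,(0,255,0))):
    q=np.array([fp(w,p) for p in circ(c,r)]).astype(int);cv2.polylines(b2,[q],True,col,1)
b=np.hstack([b[190:430,220:420],b2[190:430,220:420]])[:200]
cv2.imwrite('pics/c3.png',np.vstack([np.hstack([a,a2]),cv2.copyMakeBorder(b,0,0,0,2*a.shape[1]-b.shape[1],0)]))
E
```

```text
8.48 [0.5691 0.1337 0.1815] ang [np.float64(-112.1), np.float64(64.8), np.float64(-179.4)] q [-0.472  0.676  1.926  1.274  1.233  2.14 ] F [ 1.3 -0.9 -0.1] gap 64.3
foot pred [0.56421102 0.12201409 0.15257276]
```

View pics/c3.png

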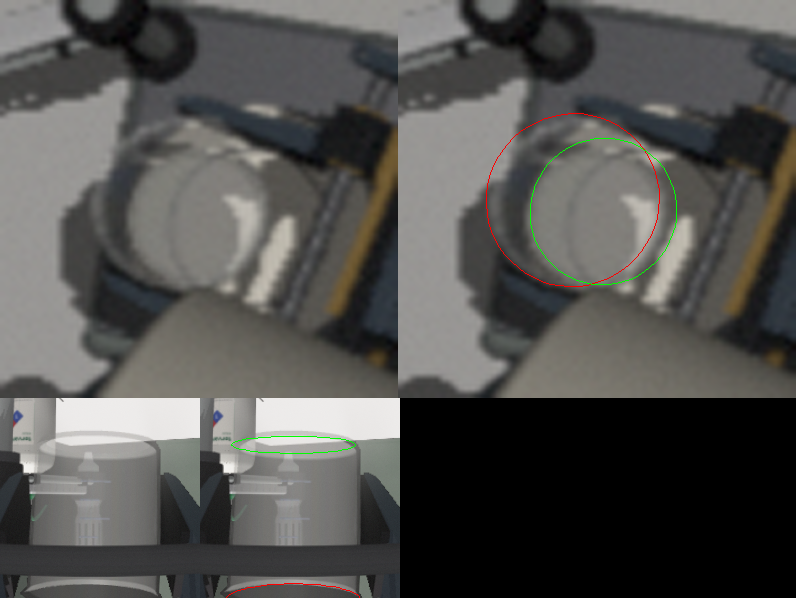

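The rim and foot match the predictions to about 1 px (2 mm) in the top view. The wrist view shows about a 4° sideways lean in the jaws, with the foot 6 px to the right and the mouth 4 px to the left. I'll work out the correction and lower it.

```bash
python3 - <<'E'
from st import *
import pickle
w=pickle.load(open('d1.pkl','rb'))['wrist'];X=np.array(w['pose'])[:3,0]
H=np.array([np.cos(np.radians(67)),np.sin(np.radians(67)),0])
sgn=-np.sign(np.dot(np.cross(H,[0,0,-1]),X)); rv=sgn*np.radians(3.8)*H; print('X',X.round(2),'rot units',(rv/(np.pi/2)).round(3))
s=get_state();R=np.array(s['ee_rot']);p=np.array(s['ee_pos']);g=p-.019*R[:,2]
Rn=Ro.from_rotvec(rv).as_matrix()@R
inc(g+[-.0005,-.002,0]+.019*Rn[:,2],Rn)
R2=Ro.from_rotvec(rv).as_matrix()@frame(67,65,1); inc(g+[-.0005,-.002,0]+.019*R2[:,2],R2)
E
```

```text
8.48 [0.5691 0.1337 0.1815] ang [np.float64(-112.1), np.float64(64.8), np.float64(-179.4)] q [-0.472  0.676  1.926  1.274  1.233  2.14 ] F [ 1.3 -0.9 -0.1] gap 64.3
X [-0.92  0.39 -0.  ] rot units [-0.016 -0.039 -0.   ]
inc d [-0.    -0.007  0.   ] r [-0.016 -0.039 -0.   ]
inc d [ 0.    -0.007  0.   ] r [-0.013 -0.037 -0.003]
```

Request:
play_rows(increments=[{"dx": 0, "dy": -0.007, "dz": -0.06, "rx": -0.016, "ry": -0.039, "rz": 0, "fingers": 1}, {"dx": 0, "dy": -0.007, "dz": -0.12, "rx": -0.016, "ry": -0.039, "rz": 0, "fingers": 1}, {"dx": 0, "dy": -0.007, "dz": -0.18, "rx": -0.016, "ry": -0.039, "rz": 0, "fingers": 1}, {"dx": 0, "dy": -0.007, "dz": -0.24, "rx": -0.016, "ry": -0.039, "rz": 0, "fingers": 1}, {"dx": 0, "dy": -0.007, "dz": -0.29, "rx": -0.016, "ry": -0.039, "rz": 0, "fingers": 1}, {"dx": 0, "dy": -0.007, "dz": -0.325, "rx": -0.016, "ry": -0.039, "rz": 0, "fingers": 1}, {"dx": 0, "dy": -0.007, "dz": -0.325, "rx": -0.016, "ry": -0.039, "rz": 0, "fingers": 1}, {"dx": 0, "dy": -0.007, "dz": -0.325, "rx": -0.016, "ry": -0.039, "rz": 0, "fingers": 1}])

```text
time: 9.15
ee_pos: [0.5698, 0.1317, 0.0851]
ee_rot: [[-0.103, -0.92, 0.377], [-0.418, 0.384, 0.823], [-0.903, -0.072, -0.424]]
ft_force: [0.2, 0.9, 0.2]
finger_gap: 0.709
```

```bash
python3 - <<'E'
from st import *
import pickle
D={n:get_image(n) for n in('scene','top','wrist')};pickle.dump(D,open('d2.pkl','wb'))
a=D['wrist']['img'][160:460,180:440];b=cv2.resize(D['top']['img'][225:300,215:290],(300,300),interpolation=2)
A=D['scene']['img'];c=cv2.resize(A[195:270,270:345],(300,300),interpolation=2)
cv2.imwrite('pics/c4.png',np.hstack([cv2.resize(a,(200,231)) if 0 else a[:, 30:230],b,c])[:,:,::-1])
E
```

```text
9.15 [0.5698 0.1317 0.0851] ang [np.float64(-103.9), np.float64(64.5), np.float64(-170.3)] q [-0.477  0.88   1.962  1.389  1.167  1.817] F [0.2 0.9 0.2] gap 64.5
```

View pics/c4.png

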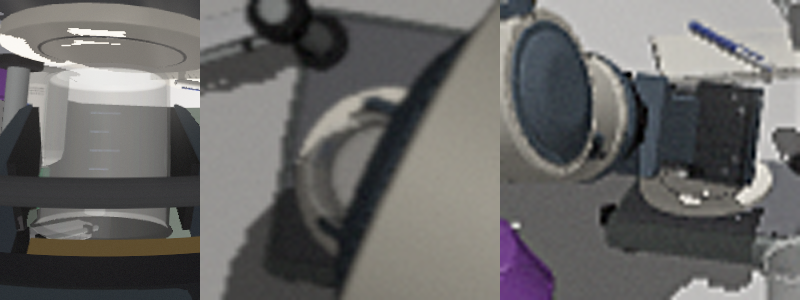

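The wrist view (inverted) shows the foot centred against the plate's ring laterally, just above the plate. Lower the last centimetre gently.

Request:
play_rows(increments=[{"dx": 0, "dy": 0, "dz": -0.01, "rx": 0, "ry": 0, "rz": 0, "fingers": 1}, {"dx": 0, "dy": 0, "dz": -0.02, "rx": 0, "ry": 0, "rz": 0, "fingers": 1}, {"dx": 0, "dy": 0, "dz": -0.028, "rx": 0, "ry": 0, "rz": 0, "fingers": 1}, {"dx": 0, "dy": 0, "dz": -0.028, "rx": 0, "ry": 0, "rz": 0, "fingers": 1}])

```text
time: 9.63
ee_pos: [0.5702, 0.1318, 0.0775]
ee_rot: [[-0.103, -0.92, 0.379], [-0.416, 0.386, 0.824], [-0.904, -0.073, -0.422]]
ft_force: [0.6, -0.2, 9.8]
finger_gap: 0.707
```

Request:
play_rows(increments=[{"dx": 0, "dy": 0, "dz": -0.004, "rx": 0, "ry": 0, "rz": 0, "fingers": 1}, {"dx": 0, "dy": 0, "dz": -0.004, "rx": 0, "ry": 0, "rz": 0, "fingers": 1}])

```text
time: 9.8
ee_pos: [0.5704, 0.1319, 0.0772]
ee_rot: [[-0.102, -0.92, 0.379], [-0.414, 0.386, 0.824], [-0.904, -0.073, -0.421]]
ft_force: [2.3, -0.6, 18.5]
finger_gap: 0.702
```

Contact, with 18 N pressing it flat. Ease off slightly and open.

Request:
play_rows(increments=[{"dx": 0, "dy": 0, "dz": 0.005, "rx": 0, "ry": 0, "rz": 0, "fingers": 1}, {"dx": 0, "dy": 0, "dz": 0.005, "rx": 0, "ry": 0, "rz": 0, "fingers": 0.2}, {"dx": 0, "dy": 0, "dz": 0.005, "rx": 0, "ry": 0, "rz": 0, "fingers": 0}, {"dx": 0, "dy": 0, "dz": 0.005, "rx": 0, "ry": 0, "rz": 0, "fingers": 0}, {"dx": 0, "dy": 0, "dz": 0.005, "rx": 0, "ry": 0, "rz": 0, "fingers": 0}, {"dx": 0, "dy": 0, "dz": 0.005, "rx": 0, "ry": 0, "rz": 0, "fingers": 0}, {"dx": 0, "dy": 0, "dz": 0.005, "rx": 0, "ry": 0, "rz": 0, "fingers": 0}])

```text
time: 10.38
ee_pos: [0.5697, 0.1316, 0.077]
ee_rot: [[-0.104, -0.92, 0.378], [-0.417, 0.385, 0.823], [-0.903, -0.072, -0.424]]
ft_force: [0.3, 0.0, 0.3]
finger_gap: 0.998
```

```bash
python3 - <<'E'
from st import *
import pickle
D={n:get_image(n) for n in('scene','top','wrist')};pickle.dump(D,open('d3.pkl','wb'))
a=D['wrist']['img'][130:460,150:470];b=cv2.resize(D['top']['img'][225:300,215:290],(330,330),interpolation=2)
cv2.imwrite('pics/c5.png',np.hstack([a,b])[:,:,::-1])
R=np.array(get_state()['ee_rot']);print('back-off 120mm along tool, units',(-R[:,2]*.12/.3).round(3))
E
```

```text
10.38 [0.5697 0.1316 0.077 ] ang [np.float64(-104.0), np.float64(64.5), np.float64(-170.4)] q [-0.477  0.898  1.961  1.397  1.164  1.799] F [0.3 0.  0.3] gap 90.8
back-off 120mm along tool, units [-0.151 -0.329  0.17 ]
```

View pics/c5.png

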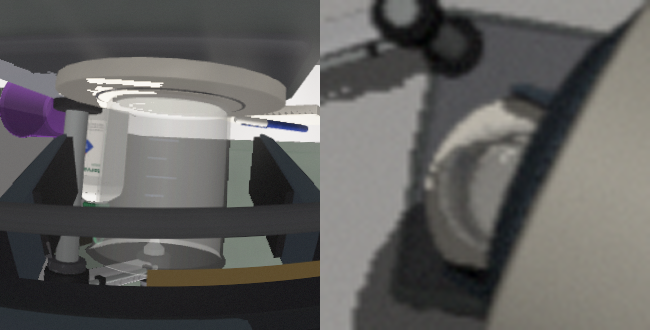

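The beaker stands free on the plate, and the wrist view puts its centre at x≈167 against the plate's 171. Back straight out along the tool axis.

Request:
play_rows(increments=[{"dx": -0.03, "dy": -0.066, "dz": 0.034, "rx": 0, "ry": 0, "rz": 0, "fingers": 0}, {"dx": -0.076, "dy": -0.165, "dz": 0.085, "rx": 0, "ry": 0, "rz": 0, "fingers": 0}, {"dx": -0.114, "dy": -0.247, "dz": 0.128, "rx": 0, "ry": 0, "rz": 0, "fingers": 0}, {"dx": -0.151, "dy": -0.329, "dz": 0.17, "rx": 0, "ry": 0, "rz": 0, "fingers": 0}, {"dx": -0.19, "dy": -0.41, "dz": 0.25, "rx": 0, "ry": 0, "rz": 0, "fingers": 0}, {"dx": -0.22, "dy": -0.48, "dz": 0.4, "rx": 0, "ry": 0, "rz": 0, "fingers": 0}, {"dx": -0.22, "dy": -0.5, "dz": 0.5, "rx": 0, "ry": 0, "rz": 0, "fingers": 0}, {"dx": -0.22, "dy": -0.5, "dz": 0.55, "rx": 0, "ry": 0, "rz": 0, "fingers": 0}])

```text
time: 11.2
ee_pos: [0.504, -0.0208, 0.2455]
ee_rot: [[-0.102, -0.919, 0.381], [-0.42, 0.387, 0.821], [-0.902, -0.076, -0.425]]
ft_force: [0.9, -0.4, 0.9]
finger_gap: 0.997
```

```bash
python3 - <<'E'
from st import *
import pickle
D={n:get_image(n) for n in('scene','top')};pickle.dump(D,open('d4.pkl','wb'))
d=D['top'];b=d['img'][205:305,175:305,::-1].copy();b=cv2.resize(b,None,fx=3,fy=3,interpolation=2)
b2=b.copy();t=np.linspace(0,2*np.pi,60)
for z,r,col in((.046,.036,(255,0,0)),(.046,.03,(0,255,0)),(.121,.033,(0,0,255))):
    q=np.array([proj(d,(.5629+r*np.cos(k),.1188+r*np.sin(k),z)) for k in t]);cv2.polylines(b2,[((q-[175,205]+.5)*3).astype(int)],True,col,1)
s=cv2.resize(D['scene']['img'][190:265,270:370,::-1],(400,300),interpolation=2)
cv2.imwrite('pics/c6.png',np.vstack([np.hstack([b,b2]),np.hstack([s,np.zeros((300,380,3),np.uint8)])]))
E
```

```text
11.2 [ 0.504  -0.0208  0.2455] ang [np.float64(-103.7), np.float64(64.4), np.float64(-169.9)] q [-0.822  0.558  1.868  1.001  1.474  2.143] F [ 0.9 -0.4  0.9] gap 90.7
```

View pics/c6.png

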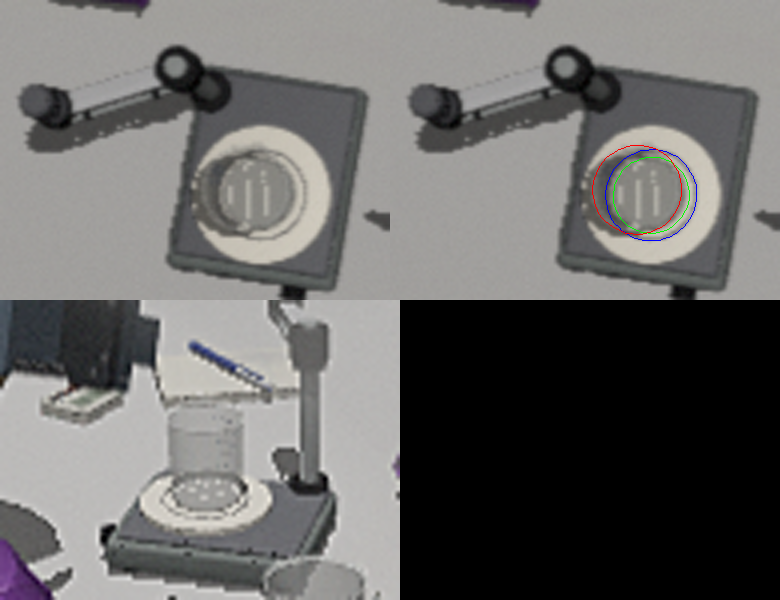

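The beaker stands upright, mouth up, centred in the grey ring to about 1–2 mm: in the top crop the foot spans 220–297 px and the ring's right edge is at 305. The bystanders are untouched. Now plan the dosing arm swing.

```bash
cat > sw.py <<'E'
from st import *; from kin import *
piv=np.array([.647,.158]);a0=np.degrees(np.arctan2(.2446-.158,.6213-.647));r=.0925
def down(yh): # tool straight down, jaw y heading yh deg
    k=np.radians(yh);y=np.array([np.cos(k),np.sin(k),0]);t=np.array([0,0,-1.]);return np.c_[np.cross(y,t),y,t]
def pt(a,z): k=np.radians(a);return np.array([piv[0]+r*np.cos(k),piv[1]+r*np.sin(k),z])
E
python3 - <<'E'
from sw import *
q=np.array(get_state()['joint_positions']);print('a0',a0,pt(a0,0))
for off in(90,-90,0,180):
    for j6 in(-2,0,2):
        qq=np.array([.3,.3,1.6,0,1.2,j6]);L=[]
        for a in(a0,155,205.2):
            qq,e=ik(pt(a,.19),down(a+off),qq);L.append((qq.round(2).tolist(),round(e,3)))
        if max(l[1] for l in L)<.01: print(off,j6,*L,sep='\n  ')
for off in(90,-90): 
    R=down(a0+off);p=pt(a0,.3);inc(p,R)
E
```

```text
11.3 [ 0.5041 -0.0194  0.2443] ang [np.float64(-103.5), np.float64(64.4), np.float64(-169.8)] q [-0.82   0.559  1.871  1.002  1.471  2.14 ] F [-0.5 -0.2 -0.8] gap 90.6
a0 106.52913744651487 [0.62068348 0.24667745 0.        ]
-90
  -2
  ([0.29, 0.58, 1.26, 0.0, 1.31, 0.0], np.float64(0.0))
  ([0.24, 0.48, 1.45, -0.0, 1.22, -0.9], np.float64(0.0))
  ([0.1, 0.45, 1.5, -0.0, 1.19, -1.91], np.float64(0.0))
-90
  0
  ([0.29, 0.58, 1.26, 0.0, 1.31, 0.0], np.float64(0.0))
  ([0.24, 0.48, 1.45, -0.0, 1.22, -0.9], np.float64(0.0))
  ([0.1, 0.45, 1.5, -0.0, 1.19, -1.91], np.float64(0.0))
-90
  2
  ([0.29, 0.58, 1.26, 0.0, 1.31, 0.0], np.float64(0.0))
  ([0.24, 0.48, 1.45, -0.0, 1.22, -0.9], np.float64(0.0))
  ([0.1, 0.45, 1.5, -0.0, 1.19, -1.91], np.float64(0.0))
180
  0
  ([0.29, 0.58, 1.26, 0.0, 1.31, 1.57], np.float64(0.0))
  ([0.24, 0.48, 1.45, -0.0, 1.22, 0.67], np.float64(0.0))
  ([0.1, 0.45, 1.5, -0.0, 1.19, -0.34], np.float64(0.0))
180
  2
  ([0.29, 0.58, 1.26, 0.0, 1.31, 1.57], np.float64(0.0))
  ([0.24, 0.48, 1.45, -0.0, 1.22, 0.67], np.float64(0.0))
  ([0.1, 0.45, 1.5, -0.0, 1.19, -0.34], np.float64(0.0))
inc d [0.389 0.887 0.186] r [-0.727  0.084  0.361]
inc d [0.389 0.887 0.186] r [ 0.106  0.916 -1.379]
```

```bash
python3 - <<'E'
from sw import *
s=get_state();q=np.array(s['joint_positions']);p0=np.array(s['ee_pos']);R0=np.array(s['ee_rot'])
R=down(a0-90);rv=Ro.from_matrix(R@R0.T).as_rotvec();print((rv/3/(np.pi/2)).round(3),np.degrees(np.linalg.norm(rv)))
W=[p0,[.5,0,.34],[.55,.1,.34],[.62,.247,.30]]
for i in range(3):
    for k in(.25,.5,.75,1):
        f=(i+k)/3;c=np.array(W[i])*(1-k)+np.array(W[i+1])*k
        q,e=ik(c,Ro.from_rotvec(rv*f).as_matrix()@R0,q);print(round(f,2),q.round(2),round(e,3))
E
```

```text
11.3 [ 0.5041 -0.0194  0.2443] ang [np.float64(-103.5), np.float64(64.4), np.float64(-169.8)] q [-0.82   0.559  1.871  1.002  1.471  2.14 ] F [-0.5 -0.2 -0.8] gap 90.6
[ 0.035  0.305 -0.46 ] 149.33507464089814
0.08 [-0.83  0.45  1.94  1.05  1.39  2.34] 0.0
0.17 [-0.82  0.33  1.99  1.08  1.3   2.58] 0.0
0.25 [-0.78  0.2   2.01  1.06  1.21  2.88] 0.0
0.33 [-0.76  0.1   2.05  1.08  1.13  3.08] 0.071
0.42 [-0.66  0.08  2.16  1.27  0.92  3.08] 0.211
0.5 [-0.42  0.06  2.25  1.59  0.6   3.08] 0.329
0.58 [-0.03  0.05  2.21  2.05  0.12  3.08] 0.382
0.67 [0.02 0.08 2.2  2.24 0.12 3.08] 0.475
0.75 [0.08 0.14 2.17 2.46 0.12 3.08] 0.562
0.83 [0.15 0.2  2.13 2.7  0.12 3.08] 0.656
0.92 [0.22 0.26 2.09 2.95 0.12 3.08] 0.756
1.0 [0.35 0.31 2.01 4.37 0.12 1.92] 0.848
```

```bash
python3 - <<'E'
from sw import *
s=get_state();q=np.array(s['joint_positions']);p0=np.array(s['ee_pos']);R0=np.array(s['ee_rot'])
def seg(pa,Ra,pb,Rb,q,n=4):
    rv=Ro.from_matrix(Rb@Ra.T).as_rotvec();pa=np.array(pa);pb=np.array(pb)
    print('d',((pb-pa)/.3).round(3),'r',(rv/(np.pi/2)).round(3),np.degrees(np.linalg.norm(rv)).round())
    for k in np.arange(1,n+1)/n:
        q,e=ik(pa*(1-k)+pb*k,Ro.from_rotvec(rv*k).as_matrix()@Ra,q);print('  ',q.round(2),round(e,3))
    return q
A=down(a0+110);m=np.array([.5,.0,.34])
q=seg(p0,R0,m,A,q,6);q=seg(m,A,[.56,.12,.34],down(a0+190),q);seg([.56,.12,.34],down(a0+190),[.6207,.2467,.3],down(a0+270),q)
E
```

```text
11.3 [ 0.5041 -0.0194  0.2443] ang [np.float64(-103.5), np.float64(64.4), np.float64(-169.8)] q [-0.82   0.559  1.871  1.002  1.471  2.14 ] F [-0.5 -0.2 -0.8] gap 90.6
d [-0.014  0.065  0.319] r [-0.746 -0.045  0.557] 84.0
   [-0.73  0.46  1.77  0.86  1.47  2.21] 0.0
   [-0.63  0.38  1.68  0.71  1.47  2.27] 0.0
   [-0.52  0.31  1.59  0.54  1.48  2.31] 0.0
   [-0.4   0.26  1.52  0.37  1.48  2.35] 0.0
   [-0.26  0.23  1.47  0.19  1.49  2.37] 0.0
   [-0.12  0.21  1.44  0.    1.49  2.39] 0.0
d [0.2 0.4 0. ] r [0.    0.    0.889] 80.0
   [-0.06  0.23  1.41 -0.    1.5   2.1 ] 0.0
   [ 0.    0.26  1.37 -0.    1.51  1.81] 0.0
   [ 0.06  0.29  1.33 -0.    1.52  1.51] 0.0
   [0.11 0.32 1.28 0.   1.54 1.22] 0.0
d [ 0.202  0.422 -0.133] r [0.    0.    0.889] 80.0
   [ 0.16  0.36  1.24 -0.    1.53  0.92] 0.0
   [ 0.21  0.41  1.2  -0.    1.53  0.61] 0.0
   [ 0.25  0.45  1.16 -0.    1.54  0.31] 0.0
   [0.29 0.5  1.1  0.   1.54 0.  ] 0.0
```

Request:
play_rows(increments=[{"dx": 0, "dy": 0, "dz": 0.1, "rx": -0.06, "ry": -0.004, "rz": 0.046, "fingers": 0}, {"dx": 0, "dy": 0, "dz": 0.2, "rx": -0.373, "ry": -0.022, "rz": 0.278, "fingers": 0}, {"dx": 0, "dy": 0.03, "dz": 0.3, "rx": -0.373, "ry": -0.022, "rz": 0.278, "fingers": 0}, {"dx": 0, "dy": 0.06, "dz": 0.32, "rx": -0.373, "ry": -0.022, "rz": 0.278, "fingers": 0}, {"dx": 0, "dy": 0.06, "dz": 0.32, "rx": -0.373, "ry": -0.022, "rz": 0.278, "fingers": 0}, {"dx": 0, "dy": 0.06, "dz": 0.32, "rx": -0.373, "ry": -0.022, "rz": 0.278, "fingers": 0}, {"dx": 0, "dy": 0.06, "dz": 0.32, "rx": -0.373, "ry": -0.022, "rz": 0.278, "fingers": 0}, {"dx": 0, "dy": 0.06, "dz": 0.32, "rx": -0.373, "ry": -0.022, "rz": 0.278, "fingers": 0}])

```text
time: 11.97
ee_pos: [0.5037, 0.0009, 0.3377]
ee_rot: [[0.208, -0.974, 0.087], [-0.829, -0.128, 0.545], [-0.52, -0.186, -0.834]]
ft_force: [-0.3, -0.9, -0.2]
finger_gap: 0.998
```

Request:
play_rows(increments=[{"dx": 0, "dy": 0, "dz": 0, "rx": -0.373, "ry": -0.022, "rz": 0.278, "fingers": 0}, {"dx": 0, "dy": 0, "dz": 0, "rx": -0.373, "ry": -0.022, "rz": 0.278, "fingers": 0}, {"dx": 0, "dy": 0, "dz": 0, "rx": -0.373, "ry": -0.022, "rz": 0.278, "fingers": 0}, {"dx": 0, "dy": 0, "dz": 0, "rx": -0.373, "ry": -0.022, "rz": 0.278, "fingers": 0}, {"dx": 0, "dy": 0, "dz": 0, "rx": -0.373, "ry": -0.022, "rz": 0.278, "fingers": 0}, {"dx": 0, "dy": 0, "dz": 0, "rx": -0.373, "ry": -0.022, "rz": 0.278, "fingers": 0}])

```text
time: 12.47
ee_pos: [0.5033, -0.0007, 0.3365]
ee_rot: [[0.592, -0.806, -0.006], [-0.806, -0.592, -0.002], [-0.002, 0.006, -1.0]]
ft_force: [-0.4, -0.2, -0.7]
finger_gap: 1.0
```

Request:
play_rows(increments=[{"dx": 0.2, "dy": 0.4, "dz": 0, "rx": 0, "ry": 0, "rz": 0.62, "fingers": 0}, {"dx": 0.2, "dy": 0.4, "dz": 0, "rx": 0, "ry": 0, "rz": 0.62, "fingers": 0}, {"dx": 0.2, "dy": 0.4, "dz": 0, "rx": 0, "ry": 0, "rz": 0.62, "fingers": 0}, {"dx": 0.2, "dy": 0.4, "dz": 0, "rx": 0, "ry": 0, "rz": 0.62, "fingers": 0}, {"dx": 0.2, "dy": 0.4, "dz": 0, "rx": 0, "ry": 0, "rz": 0.62, "fingers": 0}, {"dx": 0.2, "dy": 0.4, "dz": 0, "rx": 0, "ry": 0, "rz": 0.62, "fingers": 0}, {"dx": 0.2, "dy": 0.4, "dz": 0, "rx": 0, "ry": 0, "rz": 0.62, "fingers": 0}, {"dx": 0.2, "dy": 0.4, "dz": 0, "rx": 0, "ry": 0, "rz": 0.62, "fingers": 0}])

```text
time: 13.13
ee_pos: [0.5628, 0.1189, 0.3353]
ee_rot: [[0.999, 0.039, -0.008], [0.039, -0.999, -0.001], [-0.008, 0.0, -1.0]]
ft_force: [1.4, -0.1, -0.1]
finger_gap: 1.0
```

```bash
python3 - <<'E'
from sw import *
inc(pt(a0,.3),down(a0-90))
E
```

```text
13.13 [0.5628 0.1189 0.3353] ang [np.float64(2.3), np.float64(0.4), np.float64(180.0)] q [0.104 0.333 1.276 0.    1.54  1.636] F [ 1.4 -0.1 -0.1] gap 91.0
inc d [ 0.193  0.426 -0.118] r [ 0.005 -0.003  1.159]
```

Request:
play_rows(increments=[{"dx": 0.15, "dy": 0.35, "dz": 0, "rx": 0.005, "ry": -0.003, "rz": 0.6, "fingers": 0}, {"dx": 0.15, "dy": 0.35, "dz": 0, "rx": 0.005, "ry": -0.003, "rz": 0.6, "fingers": 0}, {"dx": 0.15, "dy": 0.35, "dz": 0, "rx": 0.005, "ry": -0.003, "rz": 0.6, "fingers": 0}, {"dx": 0.15, "dy": 0.35, "dz": 0, "rx": 0.005, "ry": -0.003, "rz": 0.6, "fingers": 0}, {"dx": 0.15, "dy": 0.35, "dz": 0, "rx": 0.005, "ry": -0.003, "rz": 0.6, "fingers": 0}, {"dx": 0.15, "dy": 0.35, "dz": 0, "rx": 0.005, "ry": -0.003, "rz": 0.6, "fingers": 0}, {"dx": 0.15, "dy": 0.35, "dz": 0, "rx": 0.005, "ry": -0.003, "rz": 0.6, "fingers": 0}, {"dx": 0.15, "dy": 0.35, "dz": 0, "rx": 0.005, "ry": -0.003, "rz": 0.6, "fingers": 0}])

```text
time: 13.8
ee_pos: [0.608, 0.2235, 0.335]
ee_rot: [[0.555, 0.832, -0.005], [0.832, -0.555, 0.007], [0.003, -0.008, -1.0]]
ft_force: [0.3, -0.8, 0.8]
finger_gap: 1.0
```

Request:
play_rows(increments=[{"dx": 0.043, "dy": 0.076, "dz": -0.1, "rx": 0, "ry": 0, "rz": 0.56, "fingers": 0}, {"dx": 0.043, "dy": 0.076, "dz": -0.1, "rx": 0, "ry": 0, "rz": 0.56, "fingers": 0}, {"dx": 0.043, "dy": 0.076, "dz": -0.1, "rx": 0, "ry": 0, "rz": 0.56, "fingers": 0}, {"dx": 0.043, "dy": 0.076, "dz": -0.1, "rx": 0, "ry": 0, "rz": 0.56, "fingers": 0}, {"dx": 0.043, "dy": 0.076, "dz": -0.1, "rx": 0, "ry": 0, "rz": 0.56, "fingers": 0}, {"dx": 0.043, "dy": 0.076, "dz": -0.1, "rx": 0, "ry": 0, "rz": 0.56, "fingers": 0}, {"dx": 0.043, "dy": 0.076, "dz": -0.1, "rx": 0, "ry": 0, "rz": 0.56, "fingers": 0}, {"dx": 0.043, "dy": 0.076, "dz": -0.1, "rx": 0, "ry": 0, "rz": 0.56, "fingers": 0}])

```text
time: 14.47
ee_pos: [0.621, 0.2461, 0.3053]
ee_rot: [[-0.287, 0.958, -0.009], [0.958, 0.287, 0.006], [0.008, -0.007, -1.0]]
ft_force: [-0.4, 0.0, -0.2]
finger_gap: 1.002
```

```bash
python3 - <<'E'
from sw import *
import pickle
d=get_image('wrist');pickle.dump(d,open('w5.pkl','wb'))
b=d['img'][:,:,::-1].copy()
def fp(d,p):
    P=np.array(d['pose']);c=P[:3,:3].T@(np.array(p)-P[:3,3]);th=np.arctan2(np.hypot(c[0],c[1]),-c[2]);ph=np.arctan2(-c[1],c[0]);return int(d['cx']+d['fx']*th*np.cos(ph)),int(d['cy']+d['fy']*th*np.sin(ph))
for p in(pt(a0,.222),[*piv,.188],[.563,.119,.046]):print(fp(d,p));cv2.circle(b,fp(d,p),3,(0,0,255),-1)
cv2.imwrite('pics/w5.png',b)
inc(pt(a0,.19),down(a0-90))
E
```

```text
14.47 [0.621  0.2461 0.3053] ang [np.float64(106.7), np.float64(-0.5), np.float64(-179.6)] q [ 0.284  0.498  1.087  0.008  1.565 -0.007] F [-0.4  0.  -0.2] gap 91.2
(312, 243)
(312, 329)
(241, 279)
inc d [-0.001  0.001 -0.385] r [-0.003 -0.005  0.003]
```

View pics/w5.png

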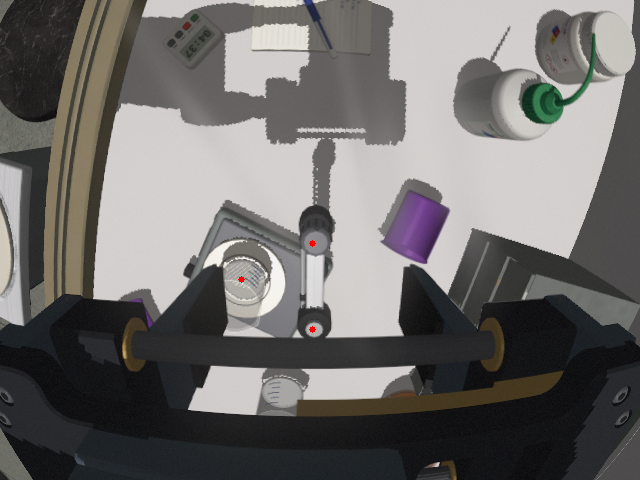

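The predicted red dots fall on the grip top (314,242), the column top (313,329) and the plate centre inside the beaker (241,279), so position and pivot are right. That was my 12th view, so from here I check by numbers. Lower over the grip and close.

Request:
play_rows(increments=[{"dx": 0, "dy": 0, "dz": -0.1, "rx": -0.003, "ry": -0.005, "rz": 0.003, "fingers": 0}, {"dx": 0, "dy": 0, "dz": -0.2, "rx": -0.003, "ry": -0.005, "rz": 0.003, "fingers": 0}, {"dx": 0, "dy": 0, "dz": -0.3, "rx": -0.003, "ry": -0.005, "rz": 0.003, "fingers": 0}, {"dx": 0, "dy": 0, "dz": -0.36, "rx": -0.003, "ry": -0.005, "rz": 0.003, "fingers": 0}, {"dx": 0, "dy": 0, "dz": -0.38, "rx": -0.003, "ry": -0.005, "rz": 0.003, "fingers": 0}, {"dx": 0, "dy": 0, "dz": -0.38, "rx": -0.003, "ry": -0.005, "rz": 0.003, "fingers": 0}])

```text
time: 15.02
ee_pos: [0.6206, 0.2466, 0.1918]
ee_rot: [[-0.283, 0.959, -0.0], [0.959, 0.283, -0.0], [-0.0, -0.0, -1.0]]
ft_force: [-0.7, -0.5, 0.1]
finger_gap: 1.001
```

Request:
play_rows(increments=[{"dx": 0, "dy": 0, "dz": 0, "rx": 0, "ry": 0, "rz": 0, "fingers": 1}, {"dx": 0, "dy": 0, "dz": 0, "rx": 0, "ry": 0, "rz": 0, "fingers": 1}, {"dx": 0, "dy": 0, "dz": 0, "rx": 0, "ry": 0, "rz": 0, "fingers": 1}, {"dx": 0, "dy": 0, "dz": 0, "rx": 0, "ry": 0, "rz": 0, "fingers": 1}, {"dx": 0, "dy": 0, "dz": 0, "rx": 0, "ry": 0, "rz": 0, "fingers": 1}, {"dx": 0, "dy": 0, "dz": 0, "rx": 0, "ry": 0, "rz": 0, "fingers": 1}, {"dx": 0, "dy": 0, "dz": 0, "rx": 0, "ry": 0, "rz": 0, "fingers": 1}, {"dx": 0, "dy": 0, "dz": 0, "rx": 0, "ry": 0, "rz": 0, "fingers": 1}])

```text
time: 15.68
ee_pos: [0.6217, 0.2474, 0.1942]
ee_rot: [[-0.287, 0.958, 0.004], [0.958, 0.287, 0.0], [-0.001, 0.004, -1.0]]
ft_force: [-0.2, 0.9, -0.2]
finger_gap: 0.448
```

```bash
python3 - <<'E'
from sw import *
s=get_state();p=np.array(s['ee_pos'])
a=np.degrees(np.arctan2(p[1]-.158,p[0]-.647));rr=np.hypot(p[0]-.647,p[1]-.158);print('bearing',a,'r',rr)
# refined target bearing: plate/beaker at (.5629,.1190)
print('target',np.degrees(np.arctan2(.1190-.158,.5629-.647))%360,np.hypot(.1190-.158,.5629-.647))
for st in range(1,15):
    b=a+7*st;print(st,7*st,((piv+rr*np.r_[np.cos(np.radians(b)),np.sin(np.radians(b))]-p[:2])/.3).round(3),(7*st/90))
E
```

```text
15.68 [0.6217 0.2474 0.1942] ang [np.float64(106.7), np.float64(0.0), np.float64(179.8)] q [ 2.900e-01  5.720e-01  1.255e+00 -1.000e-03  1.310e+00 -1.000e-03] F [-0.2  0.9 -0.2] gap 40.8
bearing 105.81658263485981 r 0.09296072963340334
target 204.87874165447028 0.09270280470406497
1 7 [-0.036 -0.013] 0.07777777777777778
2 14 [-0.07  -0.029] 0.15555555555555556
3 21 [-0.101 -0.05 ] 0.23333333333333334
4 28 [-0.13  -0.075] 0.3111111111111111
5 35 [-0.156 -0.102] 0.3888888888888889
6 42 [-0.178 -0.133] 0.4666666666666667
7 49 [-0.196 -0.166] 0.5444444444444444
8 56 [-0.21  -0.201] 0.6222222222222222
9 63 [-0.22  -0.238] 0.7
10 70 [-0.225 -0.276] 0.7777777777777778
11 77 [-0.225 -0.313] 0.8555555555555555
12 84 [-0.221 -0.351] 0.9333333333333333
13 91 [-0.212 -0.388] 1.011111111111111
14 98 [-0.199 -0.423] 1.0888888888888888
```

Request:
play_rows(increments=[{"dx": 0, "dy": 0, "dz": 0, "rx": 0, "ry": 0, "rz": 0, "fingers": 1}, {"dx": 0, "dy": 0, "dz": 0, "rx": 0, "ry": 0, "rz": 0, "fingers": 1}, {"dx": 0, "dy": 0, "dz": 0, "rx": 0, "ry": 0, "rz": 0, "fingers": 1}, {"dx": 0, "dy": 0, "dz": 0, "rx": 0, "ry": 0, "rz": 0, "fingers": 1}, {"dx": 0, "dy": 0, "dz": 0, "rx": 0, "ry": 0, "rz": 0, "fingers": 1}, {"dx": 0, "dy": 0, "dz": 0, "rx": 0, "ry": 0, "rz": 0, "fingers": 1}])

```text
time: 16.18
ee_pos: [0.6216, 0.2474, 0.194]
ee_rot: [[-0.287, 0.958, 0.004], [0.958, 0.287, 0.0], [-0.001, 0.004, -1.0]]
ft_force: [-0.2, 0.8, -0.8]
finger_gap: 0.243
```

Gripped (22 mm). Swing along the arc.

Request:
play_rows(increments=[{"dx": -0.036, "dy": -0.013, "dz": 0, "rx": 0, "ry": 0, "rz": 0.078, "fingers": 1}, {"dx": -0.07, "dy": -0.029, "dz": 0, "rx": 0, "ry": 0, "rz": 0.156, "fingers": 1}, {"dx": -0.101, "dy": -0.05, "dz": 0, "rx": 0, "ry": 0, "rz": 0.233, "fingers": 1}, {"dx": -0.13, "dy": -0.075, "dz": 0, "rx": 0, "ry": 0, "rz": 0.311, "fingers": 1}, {"dx": -0.156, "dy": -0.102, "dz": 0, "rx": 0, "ry": 0, "rz": 0.389, "fingers": 1}, {"dx": -0.178, "dy": -0.133, "dz": 0, "rx": 0, "ry": 0, "rz": 0.467, "fingers": 1}, {"dx": -0.196, "dy": -0.166, "dz": 0, "rx": 0, "ry": 0, "rz": 0.544, "fingers": 1}, {"dx": -0.196, "dy": -0.166, "dz": 0, "rx": 0, "ry": 0, "rz": 0.544, "fingers": 1}])

```text
time: 16.85
ee_pos: [0.563, 0.196, 0.1941]
ee_rot: [[-0.914, 0.405, 0.004], [0.405, 0.914, 0.003], [-0.003, 0.004, -1.0]]
ft_force: [6.3, -0.2, -7.3]
finger_gap: 0.246
```

```bash
python3 - <<'E'
from sw import *
s=get_state();p=np.array(s['ee_pos'])
a=np.degrees(np.arctan2(p[1]-.158,p[0]-.647));rr=np.hypot(p[0]-.647,p[1]-.158);print('bearing',a,'r',rr)
tot=(204.88-a)
for f in np.arange(1,9)/8:
    b=a+tot*f;print(((piv+rr*np.r_[np.cos(np.radians(b)),np.sin(np.radians(b))]-p[:2])/.3).round(3),round(tot*f/90,3))
E
```

```text
16.85 [0.563  0.196  0.1941] ang [np.float64(156.1), np.float64(0.1), np.float64(179.8)] q [ 0.234  0.47   1.448  0.002  1.218 -0.921] F [ 6.3 -0.2 -7.3] gap 22.4
bearing 155.6711315733933 r 0.09214683146639185
[-0.012 -0.031] 0.068
[-0.021 -0.063] 0.137
[-0.026 -0.095] 0.205
[-0.027 -0.128] 0.273
[-0.025 -0.161] 0.342
[-0.02  -0.193] 0.41
[-0.011 -0.225] 0.478
[ 0.001 -0.256] 0.547
```

Request:
play_rows(increments=[{"dx": -0.012, "dy": -0.031, "dz": 0, "rx": 0, "ry": 0, "rz": 0.068, "fingers": 1}, {"dx": -0.021, "dy": -0.063, "dz": 0, "rx": 0, "ry": 0, "rz": 0.137, "fingers": 1}, {"dx": -0.026, "dy": -0.095, "dz": 0, "rx": 0, "ry": 0, "rz": 0.205, "fingers": 1}, {"dx": -0.027, "dy": -0.128, "dz": 0, "rx": 0, "ry": 0, "rz": 0.273, "fingers": 1}, {"dx": -0.025, "dy": -0.161, "dz": 0, "rx": 0, "ry": 0, "rz": 0.342, "fingers": 1}, {"dx": -0.02, "dy": -0.193, "dz": 0, "rx": 0, "ry": 0, "rz": 0.41, "fingers": 1}, {"dx": -0.011, "dy": -0.225, "dz": 0, "rx": 0, "ry": 0, "rz": 0.478, "fingers": 1}, {"dx": 0.001, "dy": -0.256, "dz": 0, "rx": 0, "ry": 0, "rz": 0.547, "fingers": 1}])

```text
time: 17.52
ee_pos: [0.5638, 0.1208, 0.1941]
ee_rot: [[-0.905, -0.425, 0.0], [-0.425, 0.905, 0.005], [-0.002, 0.004, -1.0]]
ft_force: [7.1, 5.6, -7.2]
finger_gap: 0.242
```

Request:
play_rows(increments=[{"dx": 0, "dy": 0, "dz": 0, "rx": 0, "ry": 0, "rz": 0, "fingers": 1}, {"dx": 0, "dy": 0, "dz": 0, "rx": 0, "ry": 0, "rz": 0, "fingers": 1}])

```text
time: 17.68
ee_pos: [0.5639, 0.1207, 0.1941]
ee_rot: [[-0.908, -0.419, 0.0], [-0.419, 0.908, 0.005], [-0.002, 0.004, -1.0]]
ft_force: [4.6, 2.8, -3.8]
finger_gap: 0.244
```

```bash
python3 - <<'E'
from sw import *
s=get_state();p=np.array(s['ee_pos'])
print('bearing',np.degrees(np.arctan2(p[1]-.158,p[0]-.647))%360,np.hypot(p[0]-.647,p[1]-.158))
E
```

```text
17.68 [0.5639 0.1207 0.1941] ang [np.float64(-155.2), np.float64(0.1), np.float64(179.8)] q [ 0.104  0.445  1.494  0.005  1.202 -1.901] F [ 4.6  2.8 -3.8] gap 22.2
bearing 204.15077406133983 0.09110171379689694
```

Nudge the last 1 mm, release and rise.

Request:
play_rows(increments=[{"dx": 0.001, "dy": -0.004, "dz": 0, "rx": 0, "ry": 0, "rz": 0.01, "fingers": 1}, {"dx": 0.001, "dy": -0.004, "dz": 0, "rx": 0, "ry": 0, "rz": 0.01, "fingers": 1}, {"dx": 0.001, "dy": -0.004, "dz": 0, "rx": 0, "ry": 0, "rz": 0.01, "fingers": 1}, {"dx": 0.001, "dy": -0.004, "dz": 0, "rx": 0, "ry": 0, "rz": 0.01, "fingers": 0.5}, {"dx": 0.001, "dy": -0.004, "dz": 0, "rx": 0, "ry": 0, "rz": 0.01, "fingers": 0.5}, {"dx": 0.001, "dy": -0.004, "dz": 0, "rx": 0, "ry": 0, "rz": 0.01, "fingers": 0.4}, {"dx": 0.001, "dy": -0.004, "dz": 0, "rx": 0, "ry": 0, "rz": 0.01, "fingers": 0.4}, {"dx": 0.001, "dy": -0.004, "dz": 0, "rx": 0, "ry": 0, "rz": 0.01, "fingers": 0.4}])

```text
time: 18.35
ee_pos: [0.5634, 0.1196, 0.1941]
ee_rot: [[-0.901, -0.434, -0.001], [-0.434, 0.901, 0.004], [-0.001, 0.004, -1.0]]
ft_force: [0.4, 0.7, -0.3]
finger_gap: 0.574
```

Request:
play_rows(increments=[{"dx": 0, "dy": 0, "dz": 0, "rx": 0, "ry": 0, "rz": 0, "fingers": 0.4}, {"dx": 0, "dy": 0, "dz": 0.08, "rx": 0, "ry": 0, "rz": 0, "fingers": 0.4}, {"dx": 0, "dy": 0, "dz": 0.18, "rx": 0, "ry": 0, "rz": 0, "fingers": 0.4}, {"dx": 0, "dy": 0, "dz": 0.3, "rx": 0, "ry": 0, "rz": 0, "fingers": 0.4}, {"dx": 0, "dy": 0, "dz": 0.4, "rx": 0, "ry": 0, "rz": 0, "fingers": 0.4}, {"dx": -0.1, "dy": -0.13, "dz": 0.45, "rx": 0, "ry": 0, "rz": 0, "fingers": 0.4}, {"dx": -0.2, "dy": -0.26, "dz": 0.45, "rx": 0, "ry": 0, "rz": 0, "fingers": 0.4}, {"dx": -0.2, "dy": -0.39, "dz": 0.45, "rx": 0, "ry": 0, "rz": 0, "fingers": 0.4}])

```text
time: 19.02
ee_pos: [0.5034, 0.0145, 0.3301]
ee_rot: [[-0.9, -0.437, 0.0], [-0.437, 0.9, 0.004], [-0.002, 0.004, -1.0]]
ft_force: [2.4, -0.1, 1.3]
finger_gap: 0.599
```

Request:
play_rows(increments=[{"dx": -0.1, "dy": -0.13, "dz": 0, "rx": 0, "ry": 0, "rz": 0, "fingers": 0.4}, {"dx": -0.2, "dy": -0.26, "dz": 0, "rx": 0, "ry": 0, "rz": 0, "fingers": 0.4}, {"dx": -0.2, "dy": -0.39, "dz": 0, "rx": 0, "ry": 0, "rz": 0, "fingers": 0.4}, {"dx": -0.2, "dy": -0.52, "dz": 0, "rx": 0, "ry": 0, "rz": 0, "fingers": 0.4}, {"dx": -0.2, "dy": -0.65, "dz": 0, "rx": 0, "ry": 0, "rz": 0, "fingers": 0.4}, {"dx": -0.2, "dy": -0.75, "dz": 0, "rx": 0, "ry": 0, "rz": 0, "fingers": 0.4}, {"dx": -0.2, "dy": -0.75, "dz": 0, "rx": 0, "ry": 0, "rz": 0, "fingers": 0.4}])

```text
time: 19.6
ee_pos: [0.4455, -0.2163, 0.3288]
ee_rot: [[-0.902, -0.431, -0.001], [-0.431, 0.902, 0.002], [-0.0, 0.002, -1.0]]
ft_force: [-0.7, 1.4, -1.0]
finger_gap: 0.598
```

```bash
python3 - <<'E'
from sw import *
import pickle
D={n:get_image(n) for n in('scene','top')};pickle.dump(D,open('d5.pkl','wb'))
D4=pickle.load(open('d4.pkl','rb'))
d=D['top']
# grip head: dark/grey blob around expected grip-top pixel
print('expected grip px',proj(d,(.563,.119,.222)),'pivot px',proj(d,(.647,.158,.188)),'grip before',proj(d,(.6213,.2446,.222)))
g=cv2.cvtColor(d['img'],cv2.COLOR_RGB2GRAY);g4=cv2.cvtColor(D4['top']['img'],cv2.COLOR_RGB2GRAY)
u,v=map(int,proj(d,(.563,.119,.222)));print(g[v-12:v+16:1,u-14:u+20:1]//10)
# change elsewhere between d4 and now (beaker region)
for n,(x,y) in dict(plastic=(.662,-.081),weigh=(.578,-.387)).items():
    a,b=map(int,proj(d,(x,y,.04)));print(n,cv2.absdiff(g[b-22:b+22,a-22:a+22],cv2.cvtColor(pickle.load(open('d0.pkl','rb'))['top']['img'],cv2.COLOR_RGB2GRAY)[b-22:b+22,a-22:a+22]).mean())
E
```

```text
19.6 [ 0.4455 -0.2163  0.3288] ang [np.float64(-154.5), np.float64(0.0), np.float64(179.9)] q [-5.740e-01  2.080e-01  1.473e+00  2.000e-03  1.463e+00 -2.590e+00] F [-0.7  1.4 -1. ] gap 54.4
expected grip px (np.float64(249.44614112298072), np.float64(264.92917915619876)) pivot px (np.float64(233.27100668711532), np.float64(226.68606108216508)) grip before (np.float64(187.71601566708836), np.float64(237.98158744949896))
[[ 6  6  5  4  3  3  5 11 14 15 15 15 15 15 15 12 11 12 13 16 17 18 18 17
  16 16 16 17 18 18 18 18 18 18]
 [ 6  6  5  3  3  3  4  7 12 15 15 15 15 16 16 14 10 10 11 15 16 16 16 16
  15 15 15 16 17 18 18 18 18 18]
 [ 6  6  5  3  3  3  3  5 11 14 15 15 15 15 16 15 12 10 11 11 13 14 14 13
  13 14 13 13 14 16 17 17 17 18]
 [ 7  6  4  3  3  3  3  4  7 13 15 15 15 15 16 16 14  9  5  4  7 10 10  9
   9 10 10 10 12 12 13 14 15 16]
 [ 7  6  4  3  3  3  3  4  6 12 14 15 15 15 16 16 15 11  5  2  4  6  7  7
  10 12 12 12 13 13 15 14 12 12]
 [10  6  4  3  3  3  3  4  6  9 13 15 15 15 15 16 16 14  9  5  7  7  8  8
   8 10 12 13 13 12 13 15 16 16]
 [10  6  4  3  3  3  4  6  7  8 12 
[... 1670 characters left out ...]
12 12]
 [ 6  7  5  5  6  7  8  8  8 10  9  8  7  7  8 10 11 12 12 12 12 12 15 14
  12 12 12 13 16 14 12 12 12 12]
 [ 6  7  7  7  7  7  8  8  8 10 10  9  7  7  8  9 11 12 12 12 12 13 16 14
  12 12 12 13 16 14 13 12 13 12]
 [ 6  7  8  8  8  8  8  8  8  9 10  9  8  7  7  8 11 11 12 12 12 13 16 14
  13 12 12 13 15 14 13 12 13 12]
 [ 6  7  8  8  6  7  8  8  8  8  9 10  9  8  7  8 10 11 12 12 12 13 15 14
  12 12 12 12 13 12 13 12 12 11]
 [ 7  7  8  8  8  9 10  9  8  8  8 10 10 10  8  7  8  9 10 11 12 13 13 13
  12 12 12 12 12 12 12 12 11 11]
 [ 7  8  8  8  8  9 14 13  9  8  8  8  9 10 10  8  8  8  8 10 12 15 14 12
  12 12 12 12 12 12 11 11 13 15]]
plastic 5.636880165289257
weigh 10.680268595041323
```

Grip-top centre is measured at px (249.3,265.3) against an expected (249.4,264.9). One last numeric check of the bystanders and the beaker silhouette, then hand in.

```bash
python3 - <<'E'
from sw import *
import pickle
I=[pickle.load(open(f'd{k}.pkl','rb')) for k in(0,4,5)]
def df(cam,A,B,p,h):
    u,v=map(int,proj(A[cam],p));f=lambda D:cv2.cvtColor(D[cam]['img'],cv2.COLOR_RGB2GRAY)[v-h:v+h,u-h:u+h].astype(int);return np.abs(f(A)-f(B)).mean().round(1)
for n,p in dict(plastic=(.662,-.081,.04),weigh=(.578,-.387,.03)).items():
    print(n,[(c,df(c,I[0],J,p,10)) for c in('scene','top') for J in I[1:]])
print('beaker lower half scene d4-d5',df('scene',I[1],I[2],(.563,.119,.065),9))
s=get_state();print(s['qvel'],s['time'])
E
```

```text
19.7 [ 0.4454 -0.2119  0.3286] ang [np.float64(-154.4), np.float64(0.0), np.float64(179.7)] q [-0.567  0.205  1.476  0.003  1.464 -2.585] F [ 0.1  0.3 -0.3] gap 54.9
plastic [('scene', np.float64(1.7)), ('scene', np.float64(2.2)), ('top', np.float64(13.6)), ('top', np.float64(6.2))]
weigh [('scene', np.float64(1.4)), ('scene', np.float64(2.1)), ('top', np.float64(12.2)), ('top', np.float64(5.6))]
beaker lower half scene d4-d5 2.1
[ 0.04374098 -0.01637002  0.01824904  0.00561964  0.00074862  0.01057573] 19.7
```

```bash
python3 -c "
from plant import *
print(job_done())"
```

```text
the job is handed in; nothing more can be done
None
```

The beaker is standing upright, mouth up, on the stirrer's plate, and the dosing arm's nozzle is over its mouth. I handed the job in at about 19.7 s of the 67 s allowed, and no verdict was reported.

I gripped the glass beaker across its sides with the tool tilted, turned it mouth up and set it on the plate. Then I released it and swung the dosing arm about 99° by its grip. I let go of the grip and moved the gripper clear.

**Last checks**
- **Beaker:** it was upright and 1–2 mm from the plate's centre before the swing. It looked unchanged in the scene view after the swing.
- **Nozzle:** the grip above it measured within about 0.5 px (1 mm) of the aimed position. I could not see the nozzle tip itself or its gap to the rim, so not touching the beaker rests on the stated 18 mm clearance.
- **Bystanders:** the plastic beaker and weighing bottle were unchanged in the scene view. The top view differed there by 6–14 grey levels. I put that down to the robot and its shadow and did not look into it further.
- **Forces:** the largest I read was about 18 N, from briefly pressing the beaker onto the plate.

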